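# Pack the injectors and latch the transport case

### The job

The diesel injectors lying on the bench go out for testing. Lay every one of them along a saddle of its own in the aluminium transport case, across both notched ribs; then set the loose lid on the case and press it down on its seal until it is fully home and level. After that close the draw latch on each end: hook the wire bail's bar behind the lip of the keeper on the lid and snap the lever down over centre until it lies shut against the case. Leave the other things on the bench where they are.

Things in the scene. Friction and masses are not known exactly. Their poses are not given: they have to be found in the camera images.
- case: open aluminium transport case, fixed. Origin: centre of underside, +y its left end. Outside 184 (x) x 148 (y) mm, 192 x 156 at the rim; inside 172 x 136, floor 4 mm. Two blue ribs along x at y = -27 and +27, 8 mm thick, V-notched into three saddles (x -46, 0, +46), ridges 53 mm up. Injectors lie along y, head to either end
- rim (a point): centre of the case mouth at the rim, 78 mm up. Black rubber seal strips stand 4.5 mm proud of the rim all round: they carry the lid's weight, give way when the lid is pressed over its middle with 10 to 15 N, and then stay down. At each end a steel shelf, 36 mm wide, level with the rim, reaches 19 mm out from the wall above the latch: the lid's end boss lands on it
- saddle_0 (a point): saddle 0, case x = -46 mm, y = 0, 36 mm up: an injector's origin comes here when it lies in this saddle
- saddle_1 (a point): saddle 1, case x = 0 mm, y = 0, 36 mm up: an injector's origin comes here when it lies in this saddle
- saddle_2 (a point): saddle 2, case x = 46 mm, y = 0, 36 mm up: an injector's origin comes here when it lies in this saddle
- left_lever (a joint): lever of the left latch, on a fixed pin along case x at case y = +88, z = 62 mm. Rad: 0 shut, hanging down flat on the end wall; 1.57 straight out; up to 2.3. Starts 1.45 to 1.75; light friction, stays where left. With the bail hooked, pressing it down and in takes about 5 N at the red end; at 0.21 it passes dead centre and snaps shut
- left_grip (a point): middle of the lever's red end, 36 mm wide along case x, 8 mm thick; with the lever shut it is 45.5 mm below and 11.5 mm outward of the pin, and turns with the lever
- left_bar (a point): middle of the bail's steel cross bar, 7 mm thick, along case x. Two 6 mm legs, 60 mm apart, join it to a pivot on the lever, 40 mm from the bar (springs 7 N/mm longer) and 16 mm from the lever's pin. Lever and bail both turn, so the bar can be led up, in and over the keeper's lip (at most 16 mm above its place there). Starts folded out, 35 to 70 degrees from upright; stays where left
- left_tab (a point): middle of the orange finger tab on the bar: 22 wide (case x) x 8 x 24 mm, on the far side from the legs, 14.5 mm beyond the bar. Pinch it across the 22 mm from above with the fingertips above the bar; the bail can still tip in the pinch
- left_bail: the left bail (legs, bar, tab) as one body, origin at its pivot on the lever, z along the legs to the bar
- right_lever (a joint): lever of the right latch, on a fixed pin along case x at case y = -88, z = 62 mm. Rad: 0 shut, hanging down flat on the end wall; 1.57 straight out; up to 2.3. Starts 1.45 to 1.75; light friction, stays where left. With the bail hooked, pressing it down and in takes about 5 N at the red end; at 0.21 it passes dead centre and snaps shut
- right_grip (a point): middle of the lever's red end, 36 mm wide along case x, 8 mm thick; with the lever shut it is 45.5 mm below and 11.5 mm outward of the pin, and turns with the lever
- right_bar (a point): middle of the bail's steel cross bar, 7 mm thick, along case x. Two 6 mm legs, 60 mm apart, join it to a pivot on the lever, 40 mm from the bar (springs 7 N/mm longer) and 16 mm from the lever's pin. Lever and bail both turn, so the bar can be led up, in and over the keeper's lip (at most 16 mm above its place there). Starts folded out, 35 to 70 degrees from upright; stays where left
- right_tab (a point): middle of the orange finger tab on the bar: 22 wide (case x) x 8 x 24 mm, on the far side from the legs, 14.5 mm beyond the bar. Pinch it across the 22 mm from above with the fingertips above the bar; the bail can still tip in the pinch
- right_bail: the right bail (legs, bar, tab) as one body, origin at its pivot on the lever, z along the legs to the bar
- lid: loose aluminium lid, 194 (x) x 158 (y) x 7 mm plate, 0.36 kg. Origin: centre of the plate's underside, z up. Plug below it, 10 mm deep, fits the mouth with 2.5 mm play a side (6.5 at its lower half). Seated: origin at the rim point (4.5 mm higher while it only rests on the seal), y along case y, either way round
- lid_handle (a point): middle of the lid's black bar handle: 16 wide (lid x) x 100 long (lid y) x 12 mm, 37 mm above the lid's origin; 24 mm free beneath
- keeper_a (a point): where a hooked bar lies in the keeper at lid y = +88 mm, 13 mm above the lid's origin. Keeper: steel ledge 40 mm wide (lid x) on a boss past the lid's end, 3.5 mm below this point, with an upturned lip 6 mm high, 3 thick, from 6 mm outward of this point; the bail's legs pass either side
- keeper_b (a point): where a hooked bar lies in the keeper at lid y = -88 mm, 13 mm above the lid's origin. Keeper: steel ledge 40 mm wide (lid x) on a boss past the lid's end, 3.5 mm below this point, with an upturned lip 6 mm high, 3 thick, from 6 mm outward of this point; the bail's legs pass either side
- injector_a: diesel injector (may be absent; all alike), 118 mm, 0.22 kg, lying along its y. Origin: underside, mid body. Steel body 20 mm round, y -41 to +35 mm, axis 10 mm up; 12 mm nozzle to y = -57; black head 20 wide, 28 high with socket, y +35 to +61, flat below so it does not roll. Grasp across the steel body at the origin
- injector_b: diesel injector (may be absent; all alike), 118 mm, 0.22 kg, lying along its y. Origin: underside, mid body. Steel body 20 mm round, y -41 to +35 mm, axis 10 mm up; 12 mm nozzle to y = -57; black head 20 wide, 28 high with socket, y +35 to +61, flat below so it does not roll. Grasp across the steel body at the origin
- injector_c: diesel injector (may be absent; all alike), 118 mm, 0.22 kg, lying along its y. Origin: underside, mid body. Steel body 20 mm round, y -41 to +35 mm, axis 10 mm up; 12 mm nozzle to y = -57; black head 20 wide, 28 high with socket, y +35 to +61, flat below so it does not roll. Grasp across the steel body at the origin
- tape_roll: bystander: roll of masking tape, 104 mm across, 19 mm high; origin under its centre
- paint_marker: bystander: white and black paint marker, 18 x 134 x 18 mm; origin under its centre
Not all that is in view belongs to the job. Leave any pink or yellow look-alike of the injector_b alone.

How it is judged:
By the outcome, as a careful person would: the job done as asked, in the order asked, and still so for the second after the job is handed in, with the robot touching nothing.
Of injector_a, injector_b, injector_c only 2 to 3 are there at a start; the rules pass over those that are not, and their reading is None.
At some moment in a run one of injector_a, injector_b, injector_c may be knocked a few centimetres aside while the robot is not near it.
Once in a run the grip may slacken for a moment while it holds something.
It also fails if it takes over 208 s, if anything falls off the work surface, if the arm or the gripper's body presses on something with over 40 N, if the wrist force passes 120 N, or if a joint passes its speed limit or range.

### The arm

A 7-joint arm with a two-finger parallel gripper is mounted at the origin on a cart in front of the work surface, level with it; the furniture and walls round the work are solid. World frame = base frame: x ahead of the robot, y to its left, z up, the work surface at z = 0. Lengths are in m, angles in rad, forces in N, time in s.
With the tool pointing down it reaches from about 0.4 to 0.9 m from the base axis. Payload 5.5 kg.
Tool frame: the origin (TCP) lies on the mounting face of the last link; the fingertips stand 173 mm ahead of it and the grasp point (between the pads) lies 155 mm ahead of it; z points along the fingers, y is the line along which they close (so a half turn about z gives the same grasp; the last joint's range is limited). The gripper opens to 85 mm and grips with 20 to 120 N. Pads are 22 mm wide; open, the fingers measure 114 mm over their backs; the gripper's body (76 mm by 85 mm) begins 54 mm behind the grasp point. The pads swing forward as they close: fully open they stand 13 mm farther back than shut.
Start: joints at [-1.01, 0.501, -0.427, 1.55, 0.221, 1.138, -0.21], TCP at [0.191, 0.621, 0.405] pointing down, gripper open.
Joint ranges: [-2.88, 2.88], [-0.31, 2.03], [-1.54, 1.56], [0.2, 2.42], [-1.41, 4.55], [0.19, 2.02], [-2.57, 2.57]. Speed limits (rad/s): [2.57, 2.57, 3.14, 3.14, 3.14, 3.14, 3.14].

### API

Orientations are given as a rotation vector (axis times angle).
In Python, from bench import r, imaging, job_done gives the robot as it stands.
- The arm moves only by the tool carry_out, never from a script. Its argument "moves" is a list of rows, each an object with "dp": the shift along the tool's x, y, z in m, a list of three; "delta_rot": the turn, a rotation vector about the tool's x, y, z in rad, a list of three. A call has 1 to 20 rows; each row is the pose to reach, as a shift and turn from the pose commanded when the call began, along the tool's axes at that moment; what a row does not reach only later rows make up. A row lasts 1/8 s, in which the tool goes at most 62.5 mm and 10.7 degrees, less where a joint would pass 70% of its speed; a pose out of reach is approached as far as the arm can. A call with a gripper value outside its range is refused whole. "grip" is the finger opening in m, from 0 to 0.0854, set as the call begins (left out, the last holds). The fingers move at their own pace and stop on an object; "newtons" is the grip in N (left out, the last holds). Time passes only in rows, so rows that repeat a pose let the fingers close. It gives the time, the measured TCP pose, the force, the opening and the grip force at its end, in the units of the state.
- r.get_obs(): the state, without advancing time (a new reading comes with each control period).
- imaging.capture(name): name is "scene" or "side" or "wrist"; returns a dict with "img" (384x512x3 uint8, red, green, blue), "z_map" (384x512 float32, m along the optical axis (not along the pixel's ray), 0 where there is no reading), "vertical_fov" (degrees; the focal length in pixels is half the picture's height over the tangent of half this angle, whatever the lens; pixels are square), "cx", "cy" (the principal point, pixels), "dist" ([k1, k2, p1, p2, k3] as OpenCV has them; the pictures are not rectified), "R" (3x3) and "t" (3): a world point X has camera coordinates R X + t. Camera axes: x right, y down, z forward; pixel columns grow to the right and rows downward; lengths in m; the calibration is good to about 2 mm. A picture is of the moment at which its call begins.
- job_done(): hands the job in; it is judged then, once.
The state is a dict: "t": time; "q": joint angles; "qd": joint speeds; "tau": joint torques, N m; "eef_pos": TCP position; "ee_rot": TCP orientation; "contact_force": force on the tool from outside, world axes, zero at the start; "ft_torque": the same for the moment, N m; "width": opening from 0.0 (shut) to 1.0 (fully open); "finger_force": force on a finger pad.
Only numpy, scipy, OpenCV 4.12 (cv2) and the standard library are available. Lean on these libraries where they do the work, as an engineer would, in place of code of your own. Each camera call takes 0.05 s, during which the arm holds its last target. There are 200 camera calls.

## Working session

There is one attempt and no reset: what is moved stays moved. The work goes in short steps, Python scripts to look and compute and a tool call to move; the robot and the scene stay as the last step left them, time stands still between calls to the robot, and variables do not carry over. Pictures are saved under pics/ and viewed, at most 17 in all, crops included, and the job is handed in when it is done.

Besides the shell and the picture viewer there is one more tool, called after "Emit:" as name(argument=value, ...) on one line, values as JSON. carry_out: Moves the arm, as the interface text tells. Its arguments: {"type":"object","properties":{"moves":{"type":"array","items":{"type":"object","properties":{"dp":{"type":"array","items":{"type":"number"}},"delta_rot":{"type":"array","items":{"type":"number"}}}}},"grip":{"type":"number"},"newtons":{"type":"number"}},"required":["moves"]}

```bash
mkdir -p pics; ls; cat > h.py <<'E'
import numpy as np, cv2
from scipy.spatial.transform import Rotation as Ro
from bench import r, imaging, job_done
def cap(n, save=None):
    c=imaging.capture(n)
    if save: cv2.imwrite('pics/'+save+'.png', c['img'][:,:,::-1])
    return c
def cloud(c):
    h,w=c['z_map'].shape; f=h/2/np.tan(np.radians(c['vertical_fov'])/2)
    K=np.array([[f,0,c['cx']],[0,f,c['cy']],[0,0,1.]])
    uv=np.stack(np.meshgrid(np.arange(w),np.arange(h)),-1).reshape(-1,1,2).astype(float)
    n=cv2.undistortPoints(uv,K,np.array(c['dist'],float)).reshape(h,w,2)
    z=c['z_map'][...,None]
    P=np.concatenate([n*z,z],-1)
    W=(P-np.array(c['t']))@np.array(c['R'])
    W[c['z_map']<=0]=np.nan
    return W
def proj(c,X):
    h=384; f=h/2/np.tan(np.radians(c['vertical_fov'])/2)
    K=np.array([[f,0,c['cx']],[0,f,c['cy']],[0,0,1.]])
    return cv2.projectPoints(np.atleast_2d(X).astype(float),cv2.Rodrigues(np.array(c['R']))[0],np.array(c['t'],float),K,np.array(c['dist'],float))[0].reshape(-1,2)
E
python3 - <<'E'
from h import *
a=cap('scene');b=cap('side');w=cap('wrist')
cv2.imwrite('pics/s0.png',cv2.resize(a['img'][:,:,::-1],(800,600)))
cv2.imwrite('pics/d0.png',cv2.resize(b['img'][:,:,::-1],(800,600)))
for n,c in(('scene',a),('side',b),('wrist',w)):
    np.savez('c_'+n,**c); print(n,c['vertical_fov'],-np.array(c['R']).T@c['t'],c['dist'])
o=r.get_obs();print({k:np.round(v,3) for k,v in o.items()})
E
```

```text
pics
scene 45.42193262775054 [-0.17015552  0.5557693   0.91010121] [-0.11790432  0.          0.          0.          0.        ]
side 57.27923514653977 [ 0.38681175 -0.8071502   0.72225576] [-0.0247591  0.         0.         0.         0.       ]
wrist 67.40104125813957 [0.11568603 0.64314648 0.37269748] [-0.06550221  0.          0.          0.          0.        ]
{'t': np.float64(0.15), 'q': array([-1.01 ,  0.502, -0.427,  1.551,  0.221,  1.138, -0.21 ]), 'qd': array([ 0.001, -0.001,  0.   , -0.004,  0.   , -0.001,  0.   ]), 'tau': array([-7.0000e-03, -5.7003e+01, -5.8250e+00, -2.8128e+01,  1.1000e-02,
        8.0000e-03,  0.0000e+00]), 'eef_pos': array([0.191, 0.621, 0.404]), 'ee_rot': array([-4.660e-01, -3.107e+00,  2.000e-03]), 'contact_force': array([-0.269,  1.229, -0.234]), 'ft_torque': array([0.042, 0.017, 0.015]), 'finger_force': np.float64(0.0), 'width': np.float64(1.003)}
```

View pics/s0.png

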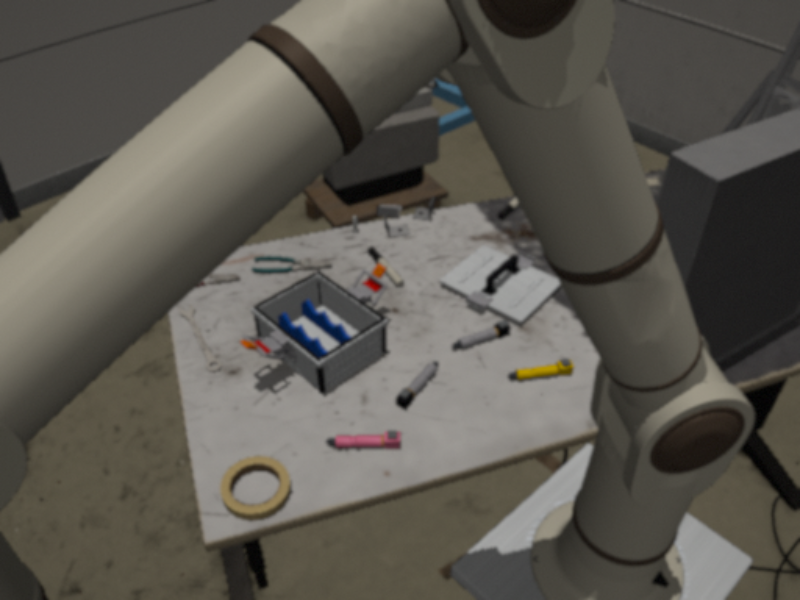

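View pics/d0.png

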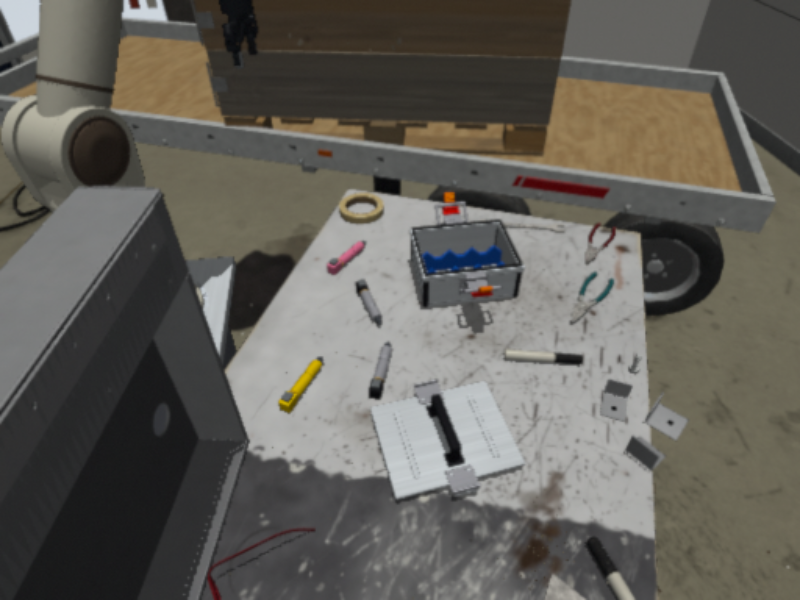

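```bash
cat > m0.py <<'E'
from h import *
import sys
for n in('scene','side'):
    c=dict(np.load(f'c_{n}.npz')); W=cloud(c); s=512/800
    z=W[...,2]; ok=(W[...,0]>0.15)&(W[...,0]<1.3)&(abs(W[...,1])<0.75)&(z<0.2)
    tb=ok&(abs(z)<0.008); print(n,'table z',np.median(z[tb]))
    m=(ok&(z>0.009)).astype(np.uint8)
    k,l,st,ce=cv2.connectedComponentsWithStats(m)
    for i in range(1,k):
        if st[i,4]<40: continue
        P=W[l==i]; col=c['img'][l==i].mean(0)
        (cx,cy),(w_,h_),an=cv2.minAreaRect(P[:,:2].astype(np.float32))
        print(st[i,:4],st[i,4],'c',np.round((cx,cy),3),'wh',np.round((w_,h_),3),'an',round(an,1),'zmax',round(np.percentile(P[:,2],98),3),col.astype(int))
E
python3 m0.py
```

```text
scene table z 0.001215310959339684
[319 127  13  13] 60 c [ 0.674 -0.567] wh [0.018 0.079] an 14.2 zmax 0.021 [59 57 53]
[241 131  16  18] 109 c [ 0.831 -0.333] wh [0.05  0.113] an 41.9 zmax 0.036 [71 69 67]
[281 157  78  50] 2152 c [ 0.509 -0.353] wh [0.196 0.202] an 8.5 zmax 0.054 [136 136 135]
[154 158 105  93] 4388 c [ 0.629 -0.04 ] wh [0.217 0.433] an 9.9 zmax 0.095 [73 71 75]
[181 166  30   8] 81 c [ 0.822 -0.1  ] wh [0.094 0.029] an 59.7 zmax 0.014 [109 106 101]
[133 175  21   6] 72 c [0.9  0.05] wh [0.065 0.027] an 45.5 zmax 0.015 [112 107 101]
[289 205  38  18] 245 c [ 0.428 -0.201] wh [0.117 0.025] an 70.3 zmax 0.03 [86 84 83]
[326 229  41  14] 270 c [ 0.296 -0.214] wh [0.114 0.021] an 58.5 zmax 0.029 [133 112  23]
[254 231  27  29] 265 c [ 0.422 -0.04 ] wh [0.021 0.121] an 14.2 zmax 0.03 [83 81 81]
[208 276  49  11] 355 c [0.391 0.113] wh [0.119 0.021] an 48.3 zmax 0.028 [136  80  94]
[141 292  46  40] 860 c [0.434 0.288] wh [0.104 0.105] an 83.0 zmax 0.023 [126 111  78]
side table z 0.0004941048300181992
[217 123  29  19] 298 c [0.433 0.286] wh [0.107 0.102] an 83.9 zmax 
[... 642 characters left out ...]
8 224  52  91] 1579 c [ 0.196 -0.337] wh [0.053 0.11 ] an 24.7 zmax 0.197 [60 61 61]
[403 226   8  10] 40 c [ 0.851 -0.263] wh [0.01  0.009] an 41.3 zmax 0.041 [119 121 119]
[178 228  29  35] 306 c [ 0.298 -0.217] wh [0.116 0.021] an 57.2 zmax 0.028 [153 131  22]
[237 243  99  77] 5141 c [ 0.508 -0.351] wh [0.194 0.196] an 7.7 zmax 0.053 [167 171 173]
[387 242  18  12] 124 c [ 0.8   -0.308] wh [0.006 0.038] an 61.3 zmax 0.035 [79 79 80]
[401 279  22  21] 208 c [ 0.783 -0.428] wh [0.005 0.045] an 32.3 zmax 0.043 [62 63 64]
[133 338  68  46] 176 c [ 0.241 -0.493] wh [0.139 0.04 ] an 37.7 zmax 0.042 [67 34 37]
[376 343  31  41] 381 c [ 0.675 -0.573] wh [0.018 0.083] an 10.9 zmax 0.02 [84 82 77]
```

```bash
cat >> h.py <<'E'
def Rdown(yaw_deg, tilt=None):
    "tool z down, tool y at heading yaw"
    a=np.radians(yaw_deg); y=np.array([np.cos(a),np.sin(a),0]); z=np.array([0,0,-1.])
    return np.column_stack([np.cross(y,z),y,z])
def pose():
    o=r.get_obs(); return np.array(o['eef_pos']),Ro.from_rotvec(o['ee_rot']).as_matrix()
def go(p,R,frm=None):
    "numbers for a move to TCP p,R"
    p0,R0=frm or pose()
    d=R0.T@(np.array(p)-p0); rv=Ro.from_matrix(R0.T@R).as_rotvec()
    print('dp',np.round(d,4).tolist(),'rot',np.round(rv,4).tolist(),'rows>=',int(np.ceil(max(np.linalg.norm(d)/.0625,np.degrees(np.linalg.norm(rv))/10.7))))
def gp(p,R,frm=None): go(np.array(p)-.155*np.array(R)[:,2],R,frm)
E
python3 - <<'E'
from h import *
p,R=pose();print(np.round(R,3))
go([.70,0,.40],Rdown(81))
E
```

```text
[[-0.956  0.293 -0.   ]
 [ 0.293  0.956 -0.001]
 [ 0.    -0.001 -1.   ]]
dp [-0.6691, -0.4443, 0.0045] rot [-0.0015, -0.0001, -0.1408] rows>= 13
```

Emit:
carry_out(moves=[{"dp":[-0.669,-0.444,0.004],"delta_rot":[0,0,-0.14]},{"dp":[-0.669,-0.444,0.004],"delta_rot":[0,0,-0.14]},{"dp":[-0.669,-0.444,0.004],"delta_rot":[0,0,-0.14]},{"dp":[-0.669,-0.444,0.004],"delta_rot":[0,0,-0.14]},{"dp":[-0.669,-0.444,0.004],"delta_rot":[0,0,-0.14]},{"dp":[-0.669,-0.444,0.004],"delta_rot":[0,0,-0.14]},{"dp":[-0.669,-0.444,0.004],"delta_rot":[0,0,-0.14]},{"dp":[-0.669,-0.444,0.004],"delta_rot":[0,0,-0.14]},{"dp":[-0.669,-0.444,0.004],"delta_rot":[0,0,-0.14]},{"dp":[-0.669,-0.444,0.004],"delta_rot":[0,0,-0.14]},{"dp":[-0.669,-0.444,0.004],"delta_rot":[0,0,-0.14]},{"dp":[-0.669,-0.444,0.004],"delta_rot":[0,0,-0.14]},{"dp":[-0.669,-0.444,0.004],"delta_rot":[0,0,-0.14]},{"dp":[-0.669,-0.444,0.004],"delta_rot":[0,0,-0.14]},{"dp":[-0.669,-0.444,0.004],"delta_rot":[0,0,-0.14]},{"dp":[-0.669,-0.444,0.004],"delta_rot":[0,0,-0.14]},{"dp":[-0.669,-0.444,0.004],"delta_rot":[0,0,-0.14]},{"dp":[-0.669,-0.444,0.004],"delta_rot":[0,0,-0.14]}])

```text
t: 2.4
eef_pos: [0.6997, 0.0016, 0.401]
ee_rot: [0.246, 3.132, 0.0]
contact_force: [-0.6, 0.4, 1.5]
width: 0.998
finger_force: 0.0
```

```bash
python3 - <<'E'
from h import *
w=cap('wrist');np.savez('c_w1',**w);print(-w['R'].T@w['t'],w['R'].round(3))
cv2.imwrite('pics/w1.png',cv2.resize(w['img'][:,:,::-1],(800,600)))
go([.53,-.20,.42],Rdown(81))
E
```

```text
[0.62225942 0.01281325 0.36996164] [[ 0.155  0.988  0.   ]
 [ 0.939 -0.148  0.309]
 [ 0.306 -0.048 -0.951]]
dp [0.1363, -0.2254, -0.0191] rot [0.0001, 0.0003, 0.0003] rows>= 5
```

View pics/w1.png

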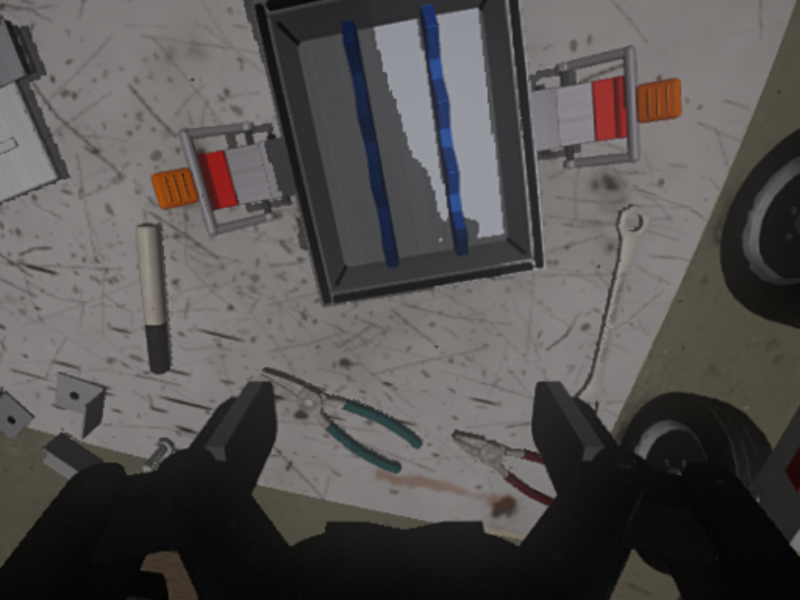

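```bash
python3 - <<'E'
from h import *
go([.56,.03,.41],Rdown(81))
go([.42,-.19,.43],Rdown(81),(np.array([.56,.03,.41]),Rdown(81)))
E
```

```text
dp [0.1426, 0.0065, -0.009] rot [0.0001, 0.0003, 0.0003] rows>= 3
dp [0.1039, -0.2392, -0.02] rot [0.0, 0.0, 0.0] rows>= 5
```

Emit:
carry_out(moves=[{"dp":[0.05,0,-0.009]},{"dp":[0.1,0.006,-0.009]},{"dp":[0.143,0.006,-0.009]},{"dp":[0.143,0.006,-0.009]},{"dp":[0.143,0.006,-0.009]}])

```text
validation failed for argument at $.mo...
```

```bash
python3 - <<'E'
from h import *
w=cap('wrist');np.savez('c_w2',**w)
E
```

Emit:
carry_out(moves=[{"dp":[0.02,-0.05,-0.02]},{"dp":[0.04,-0.1,-0.02]},{"dp":[0.06,-0.15,-0.02]},{"dp":[0.08,-0.2,-0.02]},{"dp":[0.104,-0.239,-0.02]},{"dp":[0.104,-0.239,-0.02]},{"dp":[0.104,-0.239,-0.02]}])

```text
validation failed for argument at $.mo...
```

```bash
python3 - <<'E'
from h import *
w=cap('wrist');np.savez('c_w3',**w)
v=np.load('c_w2.npz')
cv2.imwrite('pics/w23.png',cv2.resize(np.vstack([v['img'],w['img']])[:,:,::-1],(400,600)))
m=np.vstack([v['img'][:300],w['img'][:300]])[:,:,::-1]
cv2.imwrite('pics/w23.png',m)
E
```

```text
(no output)
```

View pics/w23.png

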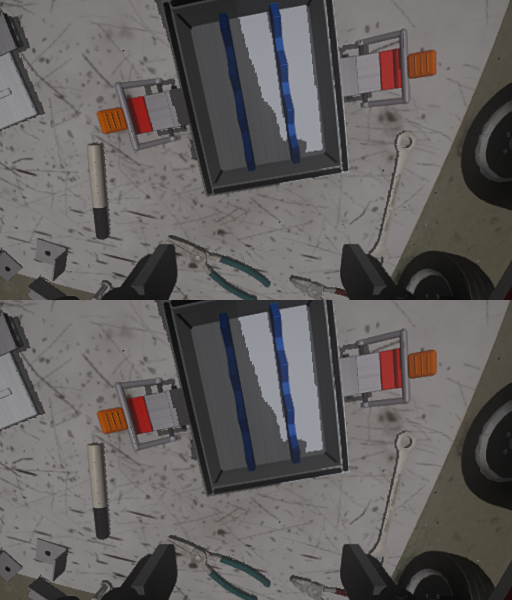

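The moves were refused because `delta_rot` is needed in every row, so the arm has not moved. I'll redo them.

Emit:
carry_out(moves=[{"dp":[0.05,0,-0.009],"delta_rot":[0,0,0]},{"dp":[0.1,0.006,-0.009],"delta_rot":[0,0,0]},{"dp":[0.143,0.006,-0.009],"delta_rot":[0,0,0]},{"dp":[0.143,0.006,-0.009],"delta_rot":[0,0,0]},{"dp":[0.143,0.006,-0.009],"delta_rot":[0,0,0]}])

```text
t: 3.18
eef_pos: [0.5603, 0.0288, 0.4104]
ee_rot: [0.248, 3.13, -0.0]
contact_force: [-0.2, -0.8, -0.0]
width: 1.002
finger_force: 0.0
```

```bash
python3 - <<'E'
from h import *
w=cap('wrist');np.savez('c_w2',**w)
E
```

Emit:
carry_out(moves=[{"dp":[0.02,-0.05,-0.02],"delta_rot":[0,0,0]},{"dp":[0.04,-0.1,-0.02],"delta_rot":[0,0,0]},{"dp":[0.06,-0.15,-0.02],"delta_rot":[0,0,0]},{"dp":[0.08,-0.2,-0.02],"delta_rot":[0,0,0]},{"dp":[0.104,-0.239,-0.02],"delta_rot":[0,0,0]},{"dp":[0.104,-0.239,-0.02],"delta_rot":[0,0,0]},{"dp":[0.104,-0.239,-0.02],"delta_rot":[0,0,0]}])

```text
t: 4.1
eef_pos: [0.4204, -0.1909, 0.4299]
ee_rot: [0.248, 3.131, 0.0]
contact_force: [-0.2, 0.5, 0.2]
width: 1.002
finger_force: 0.0
```

```bash
python3 - <<'E'
from h import *
w=cap('wrist');np.savez('c_w3',**w)
v=np.load('c_w2.npz')
m=np.vstack([v['img'][:300],w['img'][:300]])[:,:,::-1]
cv2.imwrite('pics/w23b.png',m); print(pose()[0])
E
```

```text
[ 0.42059915 -0.19023075  0.42980527]
```

View pics/w23b.png

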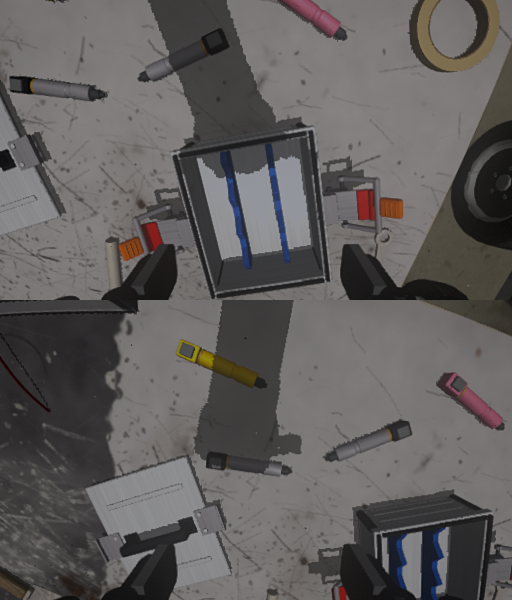

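```bash
cat > m1.py <<'E'
from h import *
from scipy.optimize import minimize
def rect(P):
    (c,(w,h),a)=cv2.minAreaRect(P[:,:2].astype(np.float32))
    if w<h: w,h,a=h,w,a+90
    return np.round(c,4),round(w,4),round(h,4),round((a+90)%180-90,2)  # a = heading of long side
for n in('w1','w2','w3'):
    c=dict(np.load(f'c_{n}.npz')); W=cloud(c); z=W[...,2]; img=c['img'].astype(int)
    tb=(abs(z)<.006); print(n,'table',np.nanmedian(z[tb]).round(4))
    fm=np.ones(z.shape,bool); fm[225:]=0   # fingers region
    # rim
    m=(z>.074)&(z<.09)&(np.hypot(W[...,0]-.62,W[...,1]-.035)<.15)&fm
    P=W[m]
    if len(P)>200: print(' rim',rect(P),len(P),'z',np.percentile(P[:,2],[10,50,90]).round(4))
    b=(img[...,2]>img[...,0]+40)&(z>.03)&(z<.07)&(np.hypot(W[...,0]-.62,W[...,1]-.035)<.12)
    k,l,st,ce=cv2.connectedComponentsWithStats(b.astype(np.uint8))
    for i in range(1,k):
        if st[i,4]>80: print(' rib',rect(W[l==i]),'z',np.percentile(W[l==i][:,2],98).round(4))
    # lid plate
    m=(z>.013)&(z<.021)&(np.hypot(W[...,0]-.51,W[...,1]+.35)<.14)
    if m.sum()>500: print(' lid',rect(W[m]),m.sum(),np.median(z[m]).round(4))
    m=(z>.045)&(z<.06)&(np.hypot(W[...,0]-.51,W[...,1]+.35)<.14)
    if m.sum()>50: print(' handle',rect(W[m]),m.sum(),np.median(z[m]).round(4))
    # injectors
    for q in((.423,-.042),(.429,-.203)):
        m=(z>.006)&(z<.035)&(np.hypot(W[...,0]-q[0],W[...,1]-q[1])<.075)
        if m.sum()<150: continue
        P=W[m]; out=rect(P); a=np.radians(out[3]); u=np.array([np.cos(a),np.sin(a)])
        s=(P[:,:2]-out[0])@u; hi=P[:,2]>.0235
        print(' inj',out,m.sum(),'head side',np.sign(s[hi].mean()), 'z',np.percentile(P[:,2],95).round(4))
    # orange tab & red grip
    for nm,mm in(('orange',(img[...,0]>120)&(img[...,1]>50)&(img[...,1]<.7*img[...,0])&(img[...,2]<60)&(img[...,0]-img[...,1]>50)&(img[...,1]>1.7*img[...,2])),('red',(img[...,0]>110)&(img[...,1]<50)&(img[...,2]<60))):
        mm=mm&(z>.01)&(np.hypot(W[...,0]-.62,W[...,1]-.035)<.25)
        k,l,st,ce=cv2.connectedComponentsWithStats(mm.astype(np.uint8))
        for i in range(1,k):
            if st[i,4]>30: print(' ',nm,ce[i].round(0),rect(W[l==i]),'z',np.percentile(W[l==i][:,2],[2,50,98]).round(4))
E
python3 m1.py
```

```text
w1 table 0.0003
 rim (array([0.6308, 0.0186]), 0.2709, 0.1885, 80.92) 8801 z [0.076  0.0786 0.0831]
 rib (array([0.6053, 0.0437]), 0.1498, 0.0079, 1.03) z 0.0525
 rib (array([ 0.5403, -0.0114]), 0.0164, 0.0064, 2.42) z 0.0528
 lid (array([ 0.5451, -0.2714]), 0.1375, 0.0502, -20.59) 2290 0.0169
  orange [428.  63.] (array([0.6147, 0.1646]), 0.0194, 0.0115, 5.29) z [0.101  0.1055 0.108 ]
  orange [411.  65.] (array([0.614 , 0.1537]), 0.0173, 0.0036, -2.53) z [0.0933 0.0954 0.0977]
  orange [417.  64.] (array([0.614 , 0.1572]), 0.0171, 0.0041, 0.51) z [0.0974 0.0993 0.1014]
  orange [111. 120.] (array([ 0.6194, -0.1265]), 0.019, 0.0184, 0.49) z [0.0916 0.0996 0.1049]
  red [398.  70.] (array([0.6147, 0.1467]), 0.0344, 0.005, 1.16) z [0.0831 0.0847 0.0865]
  red [386.  63.] (array([0.6094, 0.1382]), 0.0239, 0.0115, -0.12) z [0.0774 0.0791 0.0812]
  red [389.  83.] (array([0.626 , 0.1384]), 0.0123, 0.0105, -2.57) z [0.0778 0.0798 0.0813]
  red [141. 114.] (array([ 0.6191, -0.1067]), 0.035, 0.0121, 0.71) z [0.071  0.0726 0.0741]
w2 table 0.0002
 rim (array([0.566 , 0.0253]), 0.2639, 0.111,
[... 947 characters left out ...]
57 0.0782 0.0823]
 rib (array([0.5931, 0.043 ]), 0.094, 0.0083, 1.06) z 0.0525
 rib (array([ 0.5931, -0.0107]), 0.0917, 0.0089, 1.95) z 0.0522
 rib (array([0.6639, 0.044 ]), 0.0308, 0.0077, 4.46) z 0.0463
 lid (array([ 0.5018, -0.3461]), 0.2081, 0.2061, -4.11) 10260 0.017
 handle (array([ 0.5071, -0.3529]), 0.0996, 0.0166, -81.54) 756 0.0522
 inj (array([ 0.423 , -0.0446]), 0.116, 0.0206, -75.59) 1234 head side -1.0 z 0.027
 inj (array([ 0.4278, -0.2142]), 0.1154, 0.0726, -74.07) 1173 head side 1.0 z 0.027
  orange [330. 314.] (array([ 0.6189, -0.1279]), 0.0187, 0.0156, -3.9) z [0.0949 0.1035 0.1051]
  red [342. 297.] (array([ 0.6191, -0.1058]), 0.0347, 0.0078, 2.07) z [0.0715 0.0727 0.074 ]
```

```bash
cat > m2.py <<'E'
from h import *
from scipy.optimize import least_squares
def T(P,p): 
    a=np.radians(p[2]);c,s=np.cos(a),np.sin(a); d=P[:,:2]-p[:2]
    return np.c_[d[:,0]*c+d[:,1]*s,-d[:,0]*s+d[:,1]*c]
def band(P,p,hi,ho):  # distance outside the band between inner and outer half-sizes
    L=abs(T(P,p)); o=np.maximum(L-ho,0).max(1); i=np.maximum((hi-L).min(1),0)
    return np.hypot(o,i)
if __name__=='__main__':
  for n in('w1','w2'):
    c=dict(np.load(f'c_{n}.npz')); W=cloud(c); z=W[...,2]
    m=(z>.0745)&(z<.088); m[225:]=0; P=W[m]; p=np.array([.617,.0178,1.])
    for _ in range(4):
        L=T(P,p); k=(abs(L[:,0])<.105)&(abs(L[:,1])<.084)&~((abs(L[:,0])<.05)&(abs(L[:,1])>.074))&(np.maximum(abs(L[:,0])/.086,abs(L[:,1])/.068)>.93)
        p=least_squares(lambda q:band(P[k],q,[.086,.068],[.096,.078]),p,x_scale=[.01,.01,1],loss='soft_l1',f_scale=.002).x
    L=T(P[k],p); print(n,p.round(4),k.sum(), 'x ext',np.percentile(L[:,0],[.5,99.5]).round(4),'y',np.percentile(L[:,1],[.5,99.5]).round(4))
    b=(c['img'][...,2].astype(int)>c['img'][...,0]+40)&(z>.02)&(z<.06); Q=W[b];LQ=T(Q,p);LQ=np.c_[LQ,Q[:,2]]
    for s in(-1,1):
        q=LQ[abs(LQ[:,1]-s*.027)<.008]; xs=np.arange(-.085,.086,.005)
        print([ (int(x*1000),int(1000*np.percentile(q[abs(q[:,0]-x)<.0025,2],90))) for x in xs if (abs(q[:,0]-x)<.0025).sum()>3])
  for n in('w2','w3'):
    c=dict(np.load(f'c_{n}.npz')); W=cloud(c); z=W[...,2]
    m=((z>.005)&(z<.035)).astype(np.uint8); k,l,st,ce=cv2.connectedComponentsWithStats(m)
    for i in range(1,k):
        if not 400<st[i,4]<2500: continue
        P=W[l==i]; (cc,(w,h),a)=cv2.minAreaRect(P[:,:2].astype(np.float32))
        if w<h:w,h,a=h,w,a+90
        if w>.14: continue
        u=np.array([np.cos(np.radians(a)),np.sin(np.radians(a))]); hd=((P[P[:,2]>.0235][:,:2]-cc)@u).mean()
        if hd<0: a+=180;u=-u
        o=np.array(cc)-u*.002
        print(n,ce[i].round(0),'origin',o.round(4),'head heading',round(a%360,1),round(w,3),round(h,3),c['img'][l==i].mean(0).astype(int))
E
python3 m2.py
```

```text
w1 [0.6168 0.0169 1.0201] 4850 x ext [-0.0929  0.0954] y [-0.0775  0.0772]
[(-85, 39), (-80, 43), (-75, 48), (-69, 52), (-49, 36), (-44, 36), (-39, 37), (-4, 35), (0, 36), (5, 37), (20, 52), (40, 36), (45, 36), (50, 36)]
[(-85, 38), (-80, 43), (-75, 49), (-69, 52), (-64, 51), (-59, 45), (-54, 41), (-49, 36), (-44, 36), (-39, 37), (-34, 42), (-29, 47), (-24, 52), (-19, 52), (-14, 47), (-9, 42), (-4, 36), (0, 36), (5, 36), (10, 41), (15, 46), (20, 51), (25, 52), (30, 48), (35, 43), (40, 38), (45, 36), (50, 36), (55, 40), (60, 45), (65, 48)]
w2 [0.6164 0.0172 1.0656] 2605 x ext [-0.0959  0.0129] y [-0.0778  0.0777]
[(-44, 36), (-39, 37), (-34, 42), (-29, 47), (-24, 51), (-19, 51), (-14, 46), (-9, 41), (-4, 36), (0, 36), (5, 36), (10, 41), (15, 46), (20, 51), (25, 52), (30, 48), (35, 42), (40, 36), (45, 36), (50, 36), (55, 40), (60, 46), (65, 49), (70, 52), (75, 48), (80, 43)]
[(-49, 36), (-44, 36), (-39, 37), (-34, 42), (-29, 47), (-24, 52), (-19, 51), (-14, 46), (-9, 41), (-4, 36), (0, 36), (5, 37), (10, 41), (15, 46), (20, 52), (25, 52), (30, 47), (35, 43), (40, 37), (45, 36), (50, 36
[... 537 characters left out ...]
7.9 0.117 0.021 [82 72 26]
w3 [471. 100.] origin [0.3938 0.1094] head heading 228.3 0.119 0.02 [99 63 72]
w3 [371. 141.] origin [ 0.4235 -0.0465] head heading 104.4 0.116 0.021 [79 77 78]
w3 [245. 164.] origin [ 0.4283 -0.2036] head heading 253.5 0.117 0.021 [58 57 58]
w3 [390. 257.] origin [ 0.6003 -0.0186] head heading 1.6 0.085 0.012 [58 60 69]
w3 [ 14. 286.] origin [ 0.5673 -0.6407] head heading 39.5 0.066 0.026 [62 53 43]
w3 [270. 313.] origin [ 0.6879 -0.2146] head heading 166.3 0.092 0.018 [105 100  94]m2.py:29: RuntimeWarning: Mean of empty slice.
  u=np.array([np.cos(np.radians(a)),np.sin(np.radians(a))]); hd=((P[P[:,2]>.0235][:,:2]-cc)@u).mean()
  ret = ret.dtype.type(ret / rcount)
```

```bash
python3 - <<'E'
from h import *
print(r.get_obs()['q'].round(2))
go([.424,-.0459,.30],Rdown(14.3))
E
```

```text
[ 0.43  0.11 -0.06  1.99  0.01  1.05  1.77]
dp [0.0193, 0.143, 0.1298] rot [0.0007, 0.0003, 1.1644] rows>= 7
```

```bash
python3 - <<'E'
from h import *
go([.424,-.0459,.30],Rdown(194.3))
E
```

```text
dp [0.0193, 0.143, 0.1298] rot [-0.0004, 0.0008, -1.9772] rows>= 11
```

Emit:
carry_out(moves=[{"dp":[0.0,0.03,0.02],"delta_rot":[0,0,-0.18]},{"dp":[0.0,0.06,0.04],"delta_rot":[0,0,-0.36]},{"dp":[0.01,0.09,0.06],"delta_rot":[0,0,-0.54]},{"dp":[0.02,0.12,0.08],"delta_rot":[0,0,-0.72]},{"dp":[0.019,0.143,0.1],"delta_rot":[0,0,-0.9]},{"dp":[0.019,0.143,0.13],"delta_rot":[0,0,-1.08]},{"dp":[0.019,0.143,0.13],"delta_rot":[0,0,-1.26]},{"dp":[0.019,0.143,0.13],"delta_rot":[0,0,-1.44]},{"dp":[0.019,0.143,0.13],"delta_rot":[0,0,-1.62]},{"dp":[0.019,0.143,0.13],"delta_rot":[0,0,-1.8]},{"dp":[0.019,0.143,0.13],"delta_rot":[0,0,-1.977]},{"dp":[0.019,0.143,0.13],"delta_rot":[0,0,-1.977]},{"dp":[0.019,0.143,0.13],"delta_rot":[0,0,-1.977]}])

```text
t: 5.78
eef_pos: [0.4237, -0.0457, 0.2991]
ee_rot: [-2.474, 1.926, 0.009]
contact_force: [1.2, 0.8, -0.4]
width: 1.0
finger_force: 0.0
```

```bash
cat > inj.py <<'E'
from h import *
def find(W,img=None,near=None,rad=.05):
    z=W[...,2]; m=((z>.005)&(z<.035)).astype(np.uint8); k,l,st,ce=cv2.connectedComponentsWithStats(m); R=[]
    for i in range(1,k):
        if st[i,4]<200: continue
        P=W[l==i]; (cc,(w,h),a)=cv2.minAreaRect(P[:,:2].astype(np.float32))
        if w<h:w,h,a=h,w,a+90
        if w>.14 or near is not None and np.hypot(*(np.array(cc)-near))>rad: continue
        u=np.array([np.cos(np.radians(a)),np.sin(np.radians(a))]); H=P[P[:,2]>.0235]
        if len(H)<5: continue
        if ((H[:,:2]-cc)@u).mean()<0: a+=180;u=-u
        R.append((ce[i].round(),(np.array(cc)-u*.002).round(4),round(a%360,1),round(w,3),round(h,3),img[l==i].mean(0).astype(int)))
    return R
E
python3 - <<'E'
from inj import *
c=cap('wrist'); W=cloud(c)
cv2.imwrite('pics/a1.png',c['img'][:,:,::-1])
for x in find(W,c['img']): print(*x)
print(r.get_obs()['q'].round(2)); go([.424,-.0459,.174],Rdown(194.3))
E
```

```text
[450.  36.] [ 0.3041 -0.209 ] 237.5 0.103 0.02 [67 57 23]
[259. 188.] [ 0.4238 -0.0461] 103.8 0.117 0.02 [60 58 58]
[ 55. 167.] [ 0.6164 -0.0189] 180.6 0.126 0.015 [73 77 89]
[ 54. 213.] [0.6178 0.0176] 182.7 0.128 0.051 [ 91  94 104]
[ 52. 259.] [0.6183 0.0677] 181.3 0.132 0.038 [70 70 72]
[265. 313.] [0.3916 0.1059] 228.1 0.11 0.02 [109  68  78]
[ 1.18  0.84 -1.52  2.16  0.95  1.15  2.57]
dp [0.0011, -0.0002, 0.1254] rot [-0.001, 0.0056, -0.0021] rows>= 3
```

View pics/a1.png

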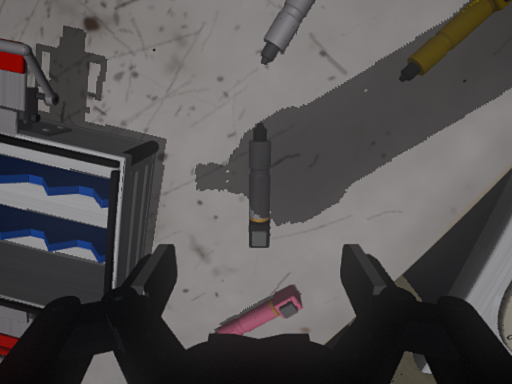

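The right injector lies at (259,188), grey with a black head, clear of pink and yellow. The wrist sits at its joint limit, so I'll turn it back half a turn to the other equal grasp.

Emit:
carry_out(moves=[{"dp":[0,0,0],"delta_rot":[0,0,0.18]},{"dp":[0,0,0],"delta_rot":[0,0,0.36]},{"dp":[0,0,0],"delta_rot":[0,0,0.54]},{"dp":[0,0,0],"delta_rot":[0,0,0.72]},{"dp":[0,0,0],"delta_rot":[0,0,0.9]},{"dp":[0,0,0],"delta_rot":[0,0,1.08]},{"dp":[0,0,0],"delta_rot":[0,0,1.26]},{"dp":[0,0,0],"delta_rot":[0,0,1.44]},{"dp":[0,0,0],"delta_rot":[0,0,1.62]},{"dp":[0,0,0],"delta_rot":[0,0,1.8]},{"dp":[0,0,0],"delta_rot":[0,0,1.98]},{"dp":[0,0,0],"delta_rot":[0,0,2.16]},{"dp":[0,0,0],"delta_rot":[0,0,2.34]},{"dp":[0,0,0],"delta_rot":[0,0,2.52]},{"dp":[0,0,0],"delta_rot":[0,0,2.7]},{"dp":[0,0,0],"delta_rot":[0,0,2.88]},{"dp":[0,0,0],"delta_rot":[0,0,3.06]},{"dp":[0,0,0],"delta_rot":[0,0,3.14]},{"dp":[0,0,0],"delta_rot":[0,0,3.14]}])

```text
t: 8.2
eef_pos: [0.4238, -0.0459, 0.3015]
ee_rot: [1.923, 2.477, 0.001]
contact_force: [0.4, -0.7, 0.7]
width: 1.0
finger_force: 0.0
```

```bash
python3 - <<'E'
from h import *
print(r.get_obs()['q'].round(2)); go([.424,-.046,.174],Rdown(14.2))
E
```

```text
[ 0.81  0.34 -0.87  2.17  0.37  0.78 -0.05]
dp [0.0004, -0.0004, 0.1275] rot [0.0043, 0.0042, 0.0026] rows>= 3
```

Emit:
carry_out(moves=[{"dp":[0,0,0.05],"delta_rot":[0.004,0.004,0.003]},{"dp":[0,0,0.1],"delta_rot":[0.004,0.004,0.003]},{"dp":[0,0,0.127],"delta_rot":[0.004,0.004,0.003]},{"dp":[0,0,0.127],"delta_rot":[0.004,0.004,0.003]}], grip=0.05)

```text
t: 8.7
eef_pos: [0.4238, -0.0461, 0.1725]
ee_rot: [-1.926, -2.476, 0.0]
contact_force: [-0.2, 0.2, -0.0]
width: 0.587
finger_force: 0.0
```

Emit:
carry_out(moves=[{"dp":[0,0,0],"delta_rot":[0,0,0]},{"dp":[0,0,0],"delta_rot":[0,0,0]},{"dp":[0,0,0],"delta_rot":[0,0,0]},{"dp":[0,0,0],"delta_rot":[0,0,0]},{"dp":[0,0,-0.04],"delta_rot":[0,0,0]},{"dp":[0,0,-0.08],"delta_rot":[0,0,0]},{"dp":[0,0,-0.12],"delta_rot":[0,0,0]},{"dp":[0,0,-0.14],"delta_rot":[0,0,0]},{"dp":[0,0,-0.14],"delta_rot":[0,0,0]}], grip=0, newtons=60)

```text
t: 9.82
eef_pos: [0.4242, -0.0472, 0.314]
ee_rot: [-1.931, -2.476, 0.0]
contact_force: [0.1, -0.6, -1.8]
width: 0.205
finger_force: 59.4
```

```bash
python3 - <<'E'
from h import *
a=np.radians(1.04);c=np.array([.617,.017]);X=np.array([np.cos(a),np.sin(a)])
s0=c-.046*X
p0=pose();print(p0[0],r.get_obs()['q'].round(2))
go([*s0,.314],Rdown(1.04)); go([*s0,.211],Rdown(1.04)); print(s0)
E
```

```text
[ 0.42421169 -0.04723648  0.31404433] [ 0.85  0.32 -0.91  2.16  0.35  0.82 -0.04]
dp [0.0257, 0.1578, -0.0001] rot [-0.0013, -0.001, 0.2279] rows>= 3
dp [0.0256, 0.1579, 0.1029] rot [-0.0013, -0.001, 0.2279] rows>= 4
[0.57100758 0.01616508]
```

Emit:
carry_out(moves=[{"dp":[0.008,0.053,0],"delta_rot":[0,0,0.1]},{"dp":[0.016,0.106,0],"delta_rot":[0,0,0.2]},{"dp":[0.0257,0.158,0],"delta_rot":[0,0,0.228]},{"dp":[0.0257,0.158,0],"delta_rot":[0,0,0.228]},{"dp":[0.0257,0.158,0],"delta_rot":[0,0,0.228]}])

```text
t: 10.45
eef_pos: [0.5697, 0.0168, 0.3103]
ee_rot: [-2.193, -2.238, 0.006]
contact_force: [-0.6, -0.2, -1.8]
width: 0.205
finger_force: 59.6
```

```bash
python3 - <<'E'
from h import *
from m2 import T
print(r.get_obs()['width'],r.get_obs()['finger_force'])
go([.571,.0162,.2095],Rdown(1.04))
c=cap('side');W=cloud(c);np.savez('c_s2',**c)
m=(W[...,2]>.09)&(W[...,2]<.19)&(np.hypot(W[...,0]-.571,W[...,1]-.016)<.08)
P=W[m];L=T(P,[.617,.017,1.04]);
i=P[:,2]<.165; i&=P[:,2]>.13;print(np.percentile(L[i],[1,50,99],axis=0).round(3), np.percentile(P[i,2],[1,99]))
u=proj(c,[.571,.016,.15])[0].astype(int);print(u)
cv2.imwrite('pics/p1.png',cv2.resize(c['img'][u[1]-60:u[1]+75,u[0]-90:u[0]+90,::-1],None,fx=4,fy=4))
E
```

```text
0.20530293153791251 59.6023428440094
dp [-0.0009, 0.0022, 0.1007] rot [-0.0085, -0.0029, 0.0019] rows>= 2
[[-0.071 -0.051]
 [-0.05  -0.007]
 [-0.027  0.044]] [0.14123427 0.16474666]
[284 139]
```

View pics/p1.png

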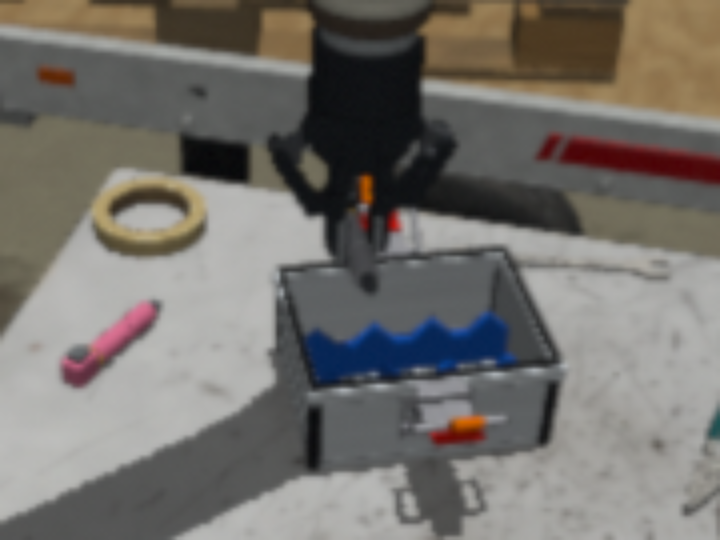

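The injector is held level at about (365,265) with its nozzle toward the near end. Next I lower it.

Emit:
carry_out(moves=[{"dp":[-0.001,0.002,0.03],"delta_rot":[-0.008,-0.003,0.002]},{"dp":[-0.001,0.002,0.06],"delta_rot":[-0.008,-0.003,0.002]},{"dp":[-0.001,0.002,0.08],"delta_rot":[-0.008,-0.003,0.002]},{"dp":[-0.001,0.002,0.09],"delta_rot":[-0.008,-0.003,0.002]},{"dp":[-0.001,0.002,0.096],"delta_rot":[-0.008,-0.003,0.002]},{"dp":[-0.001,0.002,0.1],"delta_rot":[-0.008,-0.003,0.002]},{"dp":[-0.001,0.002,0.1],"delta_rot":[-0.008,-0.003,0.002]},{"dp":[-0.001,0.002,0.1],"delta_rot":[-0.008,-0.003,0.002]}])

```text
t: 11.5
eef_pos: [0.5726, 0.0161, 0.2127]
ee_rot: [2.2, 2.238, 0.004]
contact_force: [-0.7, -0.2, -2.1]
width: 0.209
finger_force: 59.7
```

```bash
python3 - <<'E'
from h import *
o=r.get_obs();print(o['contact_force'].round(1),o['eef_pos'],o['q'].round(2)); go([.571,.0162,.2095],Rdown(1.04))
E
```

```text
[-0.7 -0.2 -2.1] [0.57255234 0.01614159 0.21265957] [ 0.43  0.69 -0.66  1.87  0.59  0.78 -0.54]
dp [0.0001, -0.0016, 0.0032] rot [0.0041, 0.0001, -0.001] rows>= 1
```

Emit:
carry_out(moves=[{"dp":[0,-0.001,0.003],"delta_rot":[0.004,0,0]},{"dp":[0,-0.001,0.004],"delta_rot":[0.004,0,0]},{"dp":[0,-0.001,0.004],"delta_rot":[0.004,0,0]}])

```text
t: 11.88
eef_pos: [0.5718, 0.0162, 0.2098]
ee_rot: [2.202, 2.24, -0.0]
contact_force: [-2.3, -1.2, 10.7]
width: 0.212
finger_force: 61.3
```

Emit:
carry_out(moves=[{"dp":[0,0,0],"delta_rot":[0,0,0]},{"dp":[0,0,0],"delta_rot":[0,0,0]},{"dp":[0,0,0],"delta_rot":[0,0,0]},{"dp":[0,0,-0.03],"delta_rot":[0,0,0]},{"dp":[0,0,-0.08],"delta_rot":[0,0,0]},{"dp":[0,0,-0.12],"delta_rot":[0,0,0]},{"dp":[0,0,-0.12],"delta_rot":[0,0,0]}], grip=0.038)

```text
t: 12.75
eef_pos: [0.5726, 0.0166, 0.3315]
ee_rot: [2.2, 2.237, 0.005]
contact_force: [0.1, 0.5, -1.0]
width: 0.444
finger_force: 0.0
```

```bash
python3 - <<'E'
from h import *
go([.429,-.2036,.30],Rdown(-16.8)); 
E
```

```text
dp [-0.2177, -0.1475, 0.0308] rot [0.0051, -0.0004, 0.3101] rows>= 5
```

Emit:
carry_out(moves=[{"dp":[-0.04,-0.03,0],"delta_rot":[0.005,0,0.08]},{"dp":[-0.08,-0.06,0.005],"delta_rot":[0.005,0,0.16]},{"dp":[-0.13,-0.09,0.01],"delta_rot":[0.005,0,0.24]},{"dp":[-0.17,-0.12,0.02],"delta_rot":[0.005,0,0.31]},{"dp":[-0.218,-0.147,0.03],"delta_rot":[0.005,0,0.31]},{"dp":[-0.218,-0.147,0.03],"delta_rot":[0.005,0,0.31]},{"dp":[-0.218,-0.147,0.03],"delta_rot":[0.005,0,0.31]}], grip=0.06)

```text
t: 13.62
eef_pos: [0.4278, -0.2042, 0.2977]
ee_rot: [-2.518, -1.869, 0.007]
contact_force: [-0.2, 0.8, -0.1]
width: 0.704
finger_force: 0.0
```

```bash
python3 - <<'E'
from inj import *
from m2 import T
c=cap('wrist'); W=cloud(c)
for x in find(W,c['img'],np.array([.43,-.2]),.12): print(*x)
print(pose()[0]); go([.429,-.2036,.1735],Rdown(-16.8))
s=cap('side');np.savez('c_s3',**s);W=cloud(s); z=W[...,2]; P=W[np.isfinite(z)&(z>.03)&(z<.068)]; L=T(P,[.617,.017,1.04]); k=(abs(L[:,0]+.046)<.012)&(abs(L[:,1])<.066)
for y in np.arange(-.06,.065,.01):
    q=k&(abs(L[:,1]-y)<.005); 
    if q.sum()>2: print(round(y,2),q.sum(),np.percentile(P[q,2],95).round(4),L[q,0].mean().round(4))
E
```

```text
[262. 188.] [ 0.4302 -0.2035] 252.5 0.116 0.02 [55 54 55]
[ 0.42836996 -0.20349435  0.2979629 ]
dp [0.0001, 0.0014, 0.1245] rot [-0.0061, 0.0001, 0.0014] rows>= 2
-0.03 11 0.0571 -0.047
-0.02 15 0.056 -0.0475
-0.01 13 0.0566 -0.0466
0.0 15 0.0576 -0.0469
0.01 12 0.0552 -0.0488
0.02 13 0.0564 -0.0474
0.03 14 0.057 -0.0478
0.04 27 0.0642 -0.0466
0.05 14 0.0652 -0.0473
0.06 10 0.0639 -0.0503
```

Emit:
carry_out(moves=[{"dp":[0,0.001,0.05],"delta_rot":[-0.006,0,0.003]},{"dp":[0,0.001,0.1],"delta_rot":[-0.006,0,0.003]},{"dp":[0,0.001,0.124],"delta_rot":[-0.006,0,0.003]},{"dp":[0,0.001,0.124],"delta_rot":[-0.006,0,0.003]}])

```text
t: 14.22
eef_pos: [0.4283, -0.2027, 0.1728]
ee_rot: [-2.519, -1.872, 0.002]
contact_force: [0.7, -0.5, 0.5]
width: 0.706
finger_force: 0.0
```

Emit:
carry_out(moves=[{"dp":[0,0,0],"delta_rot":[0,0,0]},{"dp":[0,0,0],"delta_rot":[0,0,0]},{"dp":[0,0,0],"delta_rot":[0,0,0]},{"dp":[0,0,0],"delta_rot":[0,0,0]},{"dp":[0,0,-0.04],"delta_rot":[0,0,0]},{"dp":[0,0,-0.08],"delta_rot":[0,0,0]},{"dp":[0,0,-0.12],"delta_rot":[0,0,0]},{"dp":[0,0,-0.14],"delta_rot":[0,0,0]},{"dp":[0,0,-0.14],"delta_rot":[0,0,0]}], grip=0, newtons=60)

```text
t: 15.35
eef_pos: [0.4288, -0.2049, 0.3162]
ee_rot: [2.521, 1.866, 0.0]
contact_force: [-0.5, 0.5, -2.9]
width: 0.205
finger_force: 59.6
```

```bash
python3 - <<'E'
from h import *
go([.617,.017,.314],Rdown(1.04))
E
```

```text
dp [0.2673, 0.1151, 0.0019] rot [0.0039, 0.0037, -0.3148] rows>= 5
```

Emit:
carry_out(moves=[{"dp":[0.05,0.02,0],"delta_rot":[0,0,-0.1]},{"dp":[0.1,0.04,0],"delta_rot":[0,0,-0.2]},{"dp":[0.15,0.065,0],"delta_rot":[0.004,0.004,-0.3]},{"dp":[0.2,0.09,0.002],"delta_rot":[0.004,0.004,-0.315]},{"dp":[0.267,0.115,0.002],"delta_rot":[0.004,0.004,-0.315]},{"dp":[0.267,0.115,0.002],"delta_rot":[0.004,0.004,-0.315]},{"dp":[0.267,0.115,0.002],"delta_rot":[0.004,0.004,-0.315]}])

```text
t: 16.23
eef_pos: [0.6157, 0.0183, 0.3105]
ee_rot: [-2.193, -2.24, 0.002]
contact_force: [0.4, -0.9, -1.6]
width: 0.207
finger_force: 59.6
```

```bash
python3 - <<'E'
from h import *
o=r.get_obs();print(o['width'],o['finger_force']);go([.617,.017,.216],Rdown(1.04))
E
```

```text
0.20716775463799308 59.61718261241913
dp [-0.0017, 0.0018, 0.0944] rot [-0.0058, -0.0037, 0.0031] rows>= 2
```

Emit:
carry_out(moves=[{"dp":[-0.002,0.002,0.03],"delta_rot":[-0.006,-0.004,0.003]},{"dp":[-0.002,0.002,0.06],"delta_rot":[-0.006,-0.004,0.003]},{"dp":[-0.002,0.002,0.08],"delta_rot":[-0.006,-0.004,0.003]},{"dp":[-0.002,0.002,0.09],"delta_rot":[-0.006,-0.004,0.003]},{"dp":[-0.002,0.002,0.095],"delta_rot":[-0.006,-0.004,0.003]},{"dp":[-0.002,0.002,0.095],"delta_rot":[-0.006,-0.004,0.003]}])

```text
t: 16.98
eef_pos: [0.6182, 0.0157, 0.2174]
ee_rot: [2.202, 2.237, 0.003]
contact_force: [0.7, 0.9, -2.3]
width: 0.207
finger_force: 59.8
```

```bash
python3 - <<'E'
from h import *
go([.617,.017,.2098],Rdown(1.04))
E
```

```text
dp [0.0013, -0.0012, 0.0076] rot [0.0033, 0.0005, -0.0022] rows>= 1
```

Emit:
carry_out(moves=[{"dp":[0.001,-0.001,0.004],"delta_rot":[0.003,0,-0.002]},{"dp":[0.001,-0.001,0.008],"delta_rot":[0.003,0,-0.002]},{"dp":[0.001,-0.001,0.008],"delta_rot":[0.003,0,-0.002]}])

```text
t: 17.35
eef_pos: [0.6173, 0.0173, 0.2116]
ee_rot: [2.2, 2.24, -0.001]
contact_force: [-6.9, -0.9, 15.4]
width: 0.207
finger_force: 61.7
```

Emit:
carry_out(moves=[{"dp":[0,0,0],"delta_rot":[0,0,0]},{"dp":[0,0,0],"delta_rot":[0,0,0]},{"dp":[0,0,0],"delta_rot":[0,0,0]},{"dp":[0,0,-0.03],"delta_rot":[0,0,0]},{"dp":[0,0,-0.08],"delta_rot":[0,0,0]},{"dp":[0,0,-0.12],"delta_rot":[0,0,0]},{"dp":[0,0,-0.12],"delta_rot":[0,0,0]}], grip=0.038)

```text
t: 18.23
eef_pos: [0.6184, 0.0174, 0.3327]
ee_rot: [2.198, 2.238, 0.007]
contact_force: [0.6, -0.9, -0.3]
width: 0.443
finger_force: 0.0
```

```bash
python3 - <<'E'
from h import *
from m2 import T
o=r.get_obs();print(o['eef_pos'],o['q'].round(2))
s=cap('side');np.savez('c_s4',**s);W=cloud(s); z=W[...,2]; P=W[np.isfinite(z)&(z>.03)&(z<.068)]; L=T(P,[.617,.017,1.04])
for x in(-.046,0):
  k=(abs(L[:,0]-x)<.012)&(abs(L[:,1])<.066)
  print(x,[(round(y,2),np.percentile(P[q,2],95).round(3),L[q,0].mean().round(3)) for y in np.arange(-.06,.065,.01) if (q:=k&(abs(L[:,1]-y)<.005)).sum()>2])
# lid pose now
c=dict(np.load('c_w3.npz'))
for n,cc in(('w3',c),('side',s)):
    W=cloud(cc);z=W[...,2];near=np.hypot(W[...,0]-.505,W[...,1]+.352)<.16
    m=near&(z>.045)&(z<.06);(q,wh,a)=cv2.minAreaRect(W[m][:,:2].astype(np.float32));print(n,'handle',np.round(q,4),np.round(wh,4),a,np.median(z[m]))
    m=near&(z>.013)&(z<.021);P=W[m]
    for h0 in(8.5,):
        p=np.array([*q,h0-0.])
        for _ in range(5):
            L=T(P,p);k=(abs(L[:,0])<.105)&(abs(L[:,1])<.085)&~((abs(L[:,0])<.03)&(abs(L[:,1])>.07))
            e=[];L=L[k]
            def ed(v,ax,sgn):  # edge fit
                b=np.arange(-.07,.071,.004) if ax==0 else np.r_[np.arange(-.085,-.03,.004),np.arange(.034,.086,.004)]
                o=[]
                for t in b:
                    s_=L[abs(L[:,1-ax]-t)<.002,ax]*sgn
                    if len(s_)>8:o.append((t,sgn*np.percentile(s_,99)))
                return np.array(o)
            out={}
            for ax,sg in((0,1),(0,-1),(1,1),(1,-1)):
                o=ed(L,ax,sg); f=np.polyfit(o[:,0],o[:,1],1) if len(o)>5 else None; 
                if f is not None: rr=abs(o[:,1]-np.polyval(f,o[:,0])); o=o[rr<=np.median(rr)*2+1e-4]; f=np.polyfit(o[:,0],o[:,1],1)
                out[(ax,sg)]=f
            print({k_:np.round(v,4) if v is not None else None for k_,v in out.items()});break
E
```

```text
[0.61840094 0.01737252 0.33266995] [ 0.48  0.61 -0.77  1.69  0.48  1.03 -0.43]
-0.046 [(np.float64(-0.03), np.float64(0.057), np.float64(-0.047)), (np.float64(-0.02), np.float64(0.057), np.float64(-0.047)), (np.float64(-0.01), np.float64(0.056), np.float64(-0.047)), (np.float64(0.0), np.float64(0.056), np.float64(-0.047)), (np.float64(0.01), np.float64(0.057), np.float64(-0.048)), (np.float64(0.02), np.float64(0.057), np.float64(-0.048)), (np.float64(0.03), np.float64(0.058), np.float64(-0.049)), (np.float64(0.04), np.float64(0.064), np.float64(-0.047)), (np.float64(0.05), np.float64(0.064), np.float64(-0.046)), (np.float64(0.06), np.float64(0.065), np.float64(-0.049))]
0 [(np.float64(-0.04), np.float64(0.065), np.float64(-0.002)), (np.float64(-0.03), np.float64(0.06), np.float64(-0.005)), (np.float64(-0.02), np.float64(0.058), np.float64(-0.002)), (np.float64(-0.01), np.float64(0.056), np.float64(-0.002)), (np.float64(0.0), np.float64(0.057), np.float64(-0.001)), (np.float64(0.01), np.float64(0.057), np.float64(-0.002)), (np.float64(0.02), np.float64(0.057), np.float64(-0.001)), (np.float64(0.03), np.float64(0.057), np.float64(-0.003)), (np.float64(0.04), np.float64(0.058), np.float64(-0.002)), (np.float64(0.05), np.float64(0.056), np.float64(-0.001))]
w3 handle [ 0.5071 -0.3529] [0.0166 0.0996] 8.456440925598145 0.05222103344955284
{(0, 1): array([0.5848, 0.0722]), (0, -1): array([ 0.0249, -0.0946]), (1, 1): array([-0.0094,  0.078 ]), (1, -1): array([ 0.483 , -0.0461])}
side handle [ 0.508  -0.3528] [0.0168 0.0986] 7.814455986022949 0.05234058410792191
{(0, 1): array([0.0258, 0.0937]), (0, -1): array([ 0.0115, -0.0952]), (1, 1): array([-0.0148,  0.0769]), (1, -1): array([-0.0107, -0.0764])}
```

```bash
python3 - <<'E'
from h import *
go([.5076,-.353,.32],Rdown(7.6))
c=cap('scene');np.savez('c_sc2',**c);W=cloud(c);z=W[...,2]
m=((z>.009)&(z<.05)&(W[...,0]>.15)&(W[...,0]<1.1)&(abs(W[...,1])<.75)).astype(np.uint8);k,l,st,ce=cv2.connectedComponentsWithStats(m)
for i in range(1,k):
    if st[i,4]>60: P=W[l==i];q,wh,a=cv2.minAreaRect(P[:,:2].astype(np.float32));print(np.round(q,3),np.round(wh,3),c['img'][l==i].mean(0).astype(int))
E
```

```text
dp [-0.3678, -0.1165, 0.0104] rot [0.0026, 0.001, -0.1148] rows>= 7
[ 0.681 -0.596] [0.018 0.134] [94 90 82]
[ 0.828 -0.319] [0.052 0.083] [76 74 72]
[ 0.553 -0.649] [0.107 0.03 ] [91 77 60]
[ 0.509 -0.351] [0.197 0.203] [150 150 149]
[ 0.705 -0.216] [0.019 0.132] [117 111 102]
[0.933 0.078] [0.153 0.027] [111 101  96]
[0.668 0.008] [0.082 0.119] [52 62 78]
[0.599 0.007] [0.119 0.079] [51 54 61]
[0.687 0.096] [0.044 0.005] [71 70 69]
[0.542 0.044] [0.187 0.094] [68 68 68]
[ 0.298 -0.212] [0.117 0.02 ] [137 116  24]
[0.391 0.113] [0.119 0.024] [144  85  99]
[0.434 0.288] [0.104 0.104] [134 118  83]
```

Emit:
carry_out(moves=[{"dp":[-0.06,-0.019,0],"delta_rot":[0,0,-0.03]},{"dp":[-0.12,-0.038,0],"delta_rot":[0,0,-0.06]},{"dp":[-0.18,-0.057,0],"delta_rot":[0,0,-0.09]},{"dp":[-0.24,-0.076,0],"delta_rot":[0,0,-0.115]},{"dp":[-0.3,-0.095,0.01],"delta_rot":[0.003,0.001,-0.115]},{"dp":[-0.368,-0.1165,0.01],"delta_rot":[0.003,0.001,-0.115]},{"dp":[-0.368,-0.1165,0.01],"delta_rot":[0.003,0.001,-0.115]},{"dp":[-0.368,-0.1165,0.01],"delta_rot":[0.003,0.001,-0.115]}], grip=0.05)

```text
t: 19.32
eef_pos: [0.5062, -0.3539, 0.3175]
ee_rot: [-2.068, -2.358, 0.003]
contact_force: [-0.5, 1.6, -0.1]
width: 0.59
finger_force: 0.0
```

```bash
cat > lid.py <<'E'
from h import *
from m2 import T
def handle(c,near,zr=(.045,.06)):
    W=cloud(c);z=W[...,2];m=(np.hypot(W[...,0]-near[0],W[...,1]-near[1])<.07)&(z>zr[0])&(z<zr[1])
    m=cv2.morphologyEx(m.astype(np.uint8),cv2.MORPH_OPEN,np.ones((3,3)))>0
    P=W[m]; q,wh,a=cv2.minAreaRect(P[:,:2].astype(np.float32)); v=np.linalg.svd(P[:,:2]-P[:,:2].mean(0),full_matrices=False)[2][0]
    return np.round(q,4),np.round(wh,4),round(a,2),'pca',round(np.degrees(np.arctan2(v[1],v[0]))%180-90,2),np.median(P[:,2]).round(4)
E
python3 - <<'E'
from lid import *
c=cap('wrist');np.savez('c_w5',**c);print(handle(c,(.508,-.353)))
cv2.imwrite('pics/l1.png',c['img'][:,:,::-1])
W=cloud(c);P=W[(W[...,2]>.013)&(W[...,2]<.021)]
L=T(P,[.5076,-.353,7.6])
for ax in(0,1):
  for sg in(1,-1):
    o=[]
    for t in (np.arange(-.07,.071,.005) if ax==0 else np.r_[np.arange(-.085,-.03,.005),np.arange(.035,.086,.005)]):
        s=L[(abs(L[:,1-ax]-t)<.0025)&(abs(L[:,ax])<.11),ax]*sg
        if len(s)>10 and np.percentile(s,99)>.07: o.append((t,sg*np.percentile(s,99)))
    o=np.array(o)
    if len(o)>4: print(ax,sg,len(o),np.median(o[:,1]).round(4),'slope deg',np.degrees(np.polyfit(*o.T,1)[0]).round(2))
print(pose()[0])
E
```

```text
(array([ 0.5083, -0.3524]), array([0.016 , 0.0987]), 7.77, 'pca', np.float64(7.53), np.float64(0.0522))
0 1 29 0.0951 slope deg -0.27
0 -1 29 -0.0935 slope deg -0.24
1 1 23 0.0775 slope deg -0.11
1 -1 11 -0.0759 slope deg -0.17
[ 0.50716735 -0.35203152  0.31809303]
```

View pics/l1.png

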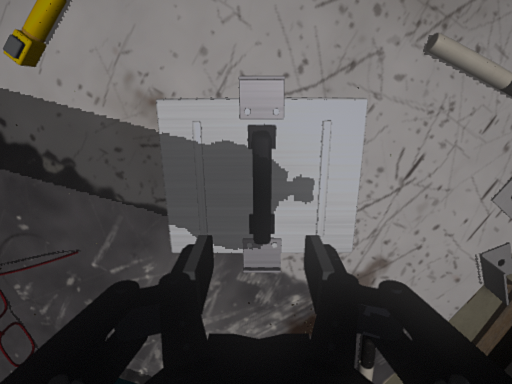

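The lid's handle runs from (262,130) to (262,240), straight and clear between the fingers. I'll descend and grip it.

```bash
python3 - <<'E'
from h import *
go([.5083,-.3524,.2025],Rdown(7.6))
E
```

```text
dp [-0.0009, 0.0015, 0.1156] rot [-0.004, -0.0032, 0.0011] rows>= 2
```

Emit:
carry_out(moves=[{"dp":[-0.001,0.002,0.05],"delta_rot":[-0.004,-0.003,0.001]},{"dp":[-0.001,0.002,0.09],"delta_rot":[-0.004,-0.003,0.001]},{"dp":[-0.001,0.002,0.116],"delta_rot":[-0.004,-0.003,0.001]},{"dp":[-0.001,0.002,0.116],"delta_rot":[-0.004,-0.003,0.001]},{"dp":[-0.001,0.002,0.116],"delta_rot":[-0.004,-0.003,0.001]}])

```text
t: 20.0
eef_pos: [0.5102, -0.3524, 0.2043]
ee_rot: [2.065, 2.363, 0.0]
contact_force: [0.2, -1.5, 0.6]
width: 0.585
finger_force: 0.0
```

Emit:
carry_out(moves=[{"dp":[0,0,0],"delta_rot":[0,0,0]},{"dp":[0,0,0],"delta_rot":[0,0,0]},{"dp":[0,0,0],"delta_rot":[0,0,0]},{"dp":[0,0,0],"delta_rot":[0,0,0]}], grip=0, newtons=110)

```text
t: 20.5
eef_pos: [0.5092, -0.3542, 0.2048]
ee_rot: [2.068, 2.36, -0.002]
contact_force: [-2.0, 0.2, 7.0]
width: 0.154
finger_force: 107.6
```

Emit:
carry_out(moves=[{"dp":[0,0,-0.03],"delta_rot":[0,0,0]},{"dp":[0,0,-0.06],"delta_rot":[0,0,0]},{"dp":[0,0,-0.1],"delta_rot":[0,0,0]},{"dp":[0,0,-0.14],"delta_rot":[0,0,0]},{"dp":[0,0,-0.16],"delta_rot":[0,0,0]},{"dp":[0,0,-0.16],"delta_rot":[0,0,0]},{"dp":[0,0,-0.16],"delta_rot":[0,0,0]}])

```text
t: 21.38
eef_pos: [0.5078, -0.3536, 0.3614]
ee_rot: [-2.07, -2.362, 0.003]
contact_force: [-0.1, 0.6, -3.3]
width: 0.159
finger_force: 108.2
```

```bash
python3 - <<'E'
from h import *
print(pose()[0],pose()[1].round(3));go([.617,.017,.365],Rdown(1.04))
E
```

```text
[ 0.5078074  -0.35359727  0.36137505] [[-0.131  0.991 -0.002]
 [ 0.991  0.131 -0.001]
 [-0.001 -0.002 -1.   ]]
dp [0.353, 0.1569, -0.0041] rot [-0.0017, 0.0007, 0.1136] rows>= 7
```

Emit:
carry_out(moves=[{"dp":[0.05,0.022,-0.004],"delta_rot":[0,0,0.02]},{"dp":[0.1,0.044,-0.004],"delta_rot":[0,0,0.04]},{"dp":[0.15,0.067,-0.004],"delta_rot":[0,0,0.06]},{"dp":[0.2,0.089,-0.004],"delta_rot":[0,0,0.08]},{"dp":[0.25,0.111,-0.004],"delta_rot":[0,0,0.1]},{"dp":[0.3,0.133,-0.004],"delta_rot":[0,0,0.114]},{"dp":[0.353,0.157,-0.004],"delta_rot":[-0.002,0,0.114]},{"dp":[0.353,0.157,-0.004],"delta_rot":[-0.002,0,0.114]},{"dp":[0.353,0.157,-0.004],"delta_rot":[-0.002,0,0.114]},{"dp":[0.353,0.157,-0.004],"delta_rot":[-0.002,0,0.114]}])

```text
t: 22.62
eef_pos: [0.6175, 0.0149, 0.3652]
ee_rot: [2.202, 2.237, -0.003]
contact_force: [-0.4, -0.8, -3.7]
width: 0.157
finger_force: 108.3
```

```bash
cat > lidh.py <<'E'
from lid import *
from scipy.optimize import least_squares
def plate(cs,p0,zr,oz=0):
    P=np.vstack([W[(W[...,2]>zr[0])&(W[...,2]<zr[1])&(np.hypot(W[...,0]-p0[0],W[...,1]-p0[1])<.16)] for W in map(cloud,cs)])
    p=np.array(p0,float)
    for _ in range(3):
        L=T(P,p); res={}; da=[]
        for ax in(0,1):
          for sg in(1,-1):
            o=[]
            for t in (np.arange(-.07,.071,.005) if ax==0 else np.r_[np.arange(-.085,-.03,.005),np.arange(.035,.086,.005)]):
                s=L[(abs(L[:,1-ax]-t)<.0025)&(abs(L[:,ax])<(.105 if ax==0 else .086)),ax]*sg
                if len(s)>6 and np.percentile(s,99)>(.085 if ax==0 else .068): o.append((t,sg*np.percentile(s,98)))
            o=np.array(o)
            if len(o)>6:
                f=np.polyfit(*o.T,1); res[ax,sg]=np.median(o[:,1]); da.append(np.degrees(f[0])*(1 if ax else -1))
        print({k:(v.round(4)) for k,v in res.items()},'da',np.round(da,2))
        for ax in(0,1):
            h=(.097,.079)[ax]; d=[v-sg*h for (a,sg),v in res.items() if a==ax]
            if len(d): 
                th=np.radians(p[2]); e=np.array([np.cos(th),np.sin(th)]) if ax==0 else np.array([-np.sin(th),np.cos(th)]); p[:2]+=e*np.mean(d)
        p[2]+=np.median(da) if da else 0
    # plane tilt
    L=T(P,p);k=(abs(L[:,0])<.09)&(abs(L[:,1])<.07);A=np.c_[L[k],np.ones(k.sum())];f=np.linalg.lstsq(A,P[k,2],rcond=None)[0]
    print('lid',p.round(4),'z',f[2].round(4),'tilt deg x,y',np.degrees(f[:2]).round(2)); return p
E
python3 - <<'E'
from lidh import *
q=pose();print(q[0],q[1].round(3))
w=cap('wrist');s=cap('side');zt=q[0][2]-.1945+.007
for c in(w,s): plate([c],[*q[0][:2],1.04],(zt-.006,zt+.006))
go([.617,.017,.300],Rdown(1.04))
E
```

```text
[0.61754792 0.01491326 0.36522013] [[-0.015  1.     0.001]
 [ 1.     0.015 -0.003]
 [-0.003  0.001 -1.   ]]
{(0, 1): np.float64(0.0932), (0, -1): np.float64(-0.0918), (1, 1): np.float64(0.0785)} da [ 1.47 -1.74 -0.13]
{(0, 1): np.float64(0.0925), (0, -1): np.float64(-0.0926), (1, 1): np.float64(0.0789)} da [ 1.6  -1.63 -0.01]
{(0, 1): np.float64(0.0924), (0, -1): np.float64(-0.0925), (1, 1): np.float64(0.079)} da [ 1.63 -1.64  0.  ]
lid [0.6182 0.0143 0.9074] z 0.1773 tilt deg x,y [0.02 0.11]
{(0, 1): np.float64(0.0915), (0, -1): np.float64(-0.0931), (1, 1): np.float64(0.0755), (1, -1): np.float64(-0.0748)} da [ 0.41  0.59 -0.18 -0.14]
{(0, 1): np.float64(0.092), (0, -1): np.float64(-0.0921), (1, 1): np.float64(0.0752), (1, -1): np.float64(-0.075)} da [ 0.06  0.55 -0.58 -0.29]
{(0, 1): np.float64(0.0922), (0, -1): np.float64(-0.0916), (1, 1): np.float64(0.0748), (1, -1): np.float64(-0.0752)} da [ 0.18  0.85 -0.4  -0.09]
lid [0.6169 0.0152 1.1063] z 0.1786 tilt deg x,y [ 0.18 -0.01]
dp [0.0022, -0.0008, 0.0659] rot [0.0018, 0.0027, -0.0029] rows>= 2
```

Emit:
carry_out(moves=[{"dp":[0.002,-0.001,0.02],"delta_rot":[0.002,0.003,-0.003]},{"dp":[0.002,-0.001,0.04],"delta_rot":[0.002,0.003,-0.003]},{"dp":[0.002,-0.001,0.055],"delta_rot":[0.002,0.003,-0.003]},{"dp":[0.002,-0.001,0.066],"delta_rot":[0.002,0.003,-0.003]},{"dp":[0.002,-0.001,0.066],"delta_rot":[0.002,0.003,-0.003]},{"dp":[0.002,-0.001,0.066],"delta_rot":[0.002,0.003,-0.003]}])

```text
t: 23.48
eef_pos: [0.6174, 0.0191, 0.301]
ee_rot: [2.197, 2.245, 0.003]
contact_force: [0.6, -0.2, -3.9]
width: 0.16
finger_force: 108.2
```

```bash
python3 - <<'E'
from h import *
print(pose()[0]);go([.617,.017,.278],Rdown(1.04))
E
```

```text
[0.6173516  0.01908964 0.30099851]
dp [-0.0021, -0.0004, 0.023] rot [0.0019, -0.0012, 0.003] rows>= 1
```

Emit:
carry_out(moves=[{"dp":[-0.002,0,0.008],"delta_rot":[0.002,-0.001,0.003]},{"dp":[-0.002,0,0.014],"delta_rot":[0.002,-0.001,0.003]},{"dp":[-0.002,0,0.019],"delta_rot":[0.002,-0.001,0.003]},{"dp":[-0.002,0,0.023],"delta_rot":[0.002,-0.001,0.003]},{"dp":[-0.002,0,0.024],"delta_rot":[0.002,-0.001,0.003]},{"dp":[-0.002,0,0.024],"delta_rot":[0.002,-0.001,0.003]}])

```text
t: 24.22
eef_pos: [0.617, 0.0169, 0.2769]
ee_rot: [-2.201, -2.241, 0.002]
contact_force: [-3.0, -0.8, 2.4]
width: 0.16
finger_force: 109.1
```

```bash
python3 - <<'E'
from h import *
print(pose()[0],r.get_obs()['contact_force']);go([.617,.017,.273],Rdown(1.04))
E
```

```text
[0.61700821 0.01694631 0.27692469] [-2.95624161 -0.7907724   2.38066964]
dp [0.0001, -0.0, 0.0039] rot [-0.0012, 0.0004, -0.0] rows>= 1
```

Emit:
carry_out(moves=[{"dp":[0,0,0.001],"delta_rot":[0,0,0]},{"dp":[0,0,0.002],"delta_rot":[0,0,0]},{"dp":[0,0,0.003],"delta_rot":[0,0,0]},{"dp":[0,0,0.004],"delta_rot":[0,0,0]},{"dp":[0,0,0.004],"delta_rot":[0,0,0]}])

```text
t: 24.85
eef_pos: [0.617, 0.017, 0.2737]
ee_rot: [-2.201, -2.241, 0.002]
contact_force: [-5.9, -0.9, 7.7]
width: 0.159
finger_force: 109.9
```

Emit:
carry_out(moves=[{"dp":[0,0,0.001],"delta_rot":[0,0,0]},{"dp":[0,0,0.002],"delta_rot":[0,0,0]},{"dp":[0,0,0.002],"delta_rot":[0,0,0]}])

```text
t: 25.22
eef_pos: [0.6169, 0.0171, 0.2728]
ee_rot: [2.201, 2.241, -0.003]
contact_force: [-8.9, -1.8, 16.7]
width: 0.161
finger_force: 111.0
```

Emit:
carry_out(moves=[{"dp":[0,-0.001,0.001],"delta_rot":[0,0,0]},{"dp":[0,-0.001,0.002],"delta_rot":[0,0,0]},{"dp":[0,-0.001,0.003],"delta_rot":[0,0,0]},{"dp":[0,-0.001,0.003],"delta_rot":[0,0,0]}])

```text
t: 25.72
eef_pos: [0.6166, 0.0173, 0.2727]
ee_rot: [2.199, 2.239, -0.002]
contact_force: [-15.0, -3.1, 34.6]
width: 0.159
finger_force: 113.5
```

```bash
python3 - <<'E'
from lidh import *
print(pose()[0],pose()[1].round(4),r.get_obs()['ft_torque'])
w=cap('wrist');s=cap('side')
for c in(w,s): plate([c],[.617,.017,1.04],(.079,.091))
E
```

```text
[0.6165838  0.0173495  0.27267908] [[-0.0179  0.9998  0.0014]
 [ 0.9998  0.0179 -0.003 ]
 [-0.003   0.0014 -1.    ]] [-0.72566361  3.02750922  0.01267681]
{(0, 1): np.float64(0.0929), (0, -1): np.float64(-0.0923), (1, 1): np.float64(0.0788)} da [ 1.67 -1.64  0.02]
{(0, 1): np.float64(0.0926), (0, -1): np.float64(-0.0926), (1, 1): np.float64(0.0789)} da [ 1.64 -1.66 -0.01]
{(0, 1): np.float64(0.0926), (0, -1): np.float64(-0.0926), (1, 1): np.float64(0.079)} da [ 1.69 -1.67 -0.01]
lid [0.6173 0.0167 1.0326] z 0.085 tilt deg x,y [0.02 0.13]
{(0, 1): np.float64(0.0906), (0, -1): np.float64(-0.0938), (1, 1): np.float64(0.0761), (1, -1): np.float64(-0.0744)} da [-0.64 -0.48 -1.33  0.15]
{(0, 1): np.float64(0.0921), (0, -1): np.float64(-0.0923), (1, 1): np.float64(0.0746), (1, -1): np.float64(-0.0754)} da [-0.16  1.42 -1.28  0.8 ]
{(0, 1): np.float64(0.0924), (0, -1): np.float64(-0.0924), (1, 1): np.float64(0.0758), (1, -1): np.float64(-0.075)} da [-0.55  0.34 -1.29  0.48]
lid [0.6153 0.0179 0.6886] z 0.0859 tilt deg x,y [ 0.08 -0.03]
```

Emit:
carry_out(moves=[{"dp":[0,0.001,-0.003],"delta_rot":[0,0,0]},{"dp":[0,0.001,-0.004],"delta_rot":[0,0,0]}])

```text
t: 26.08
eef_pos: [0.6174, 0.017, 0.2728]
ee_rot: [2.201, 2.241, 0.0]
contact_force: [-2.5, 0.1, 3.8]
width: 0.161
finger_force: 109.3
```

Emit:
carry_out(moves=[{"dp":[0,0,0],"delta_rot":[0,0,0]},{"dp":[0,0,0],"delta_rot":[0,0,0]},{"dp":[0,0,0],"delta_rot":[0,0,0]},{"dp":[0,0,-0.03],"delta_rot":[0,0,0]},{"dp":[0,0,-0.08],"delta_rot":[0,0,0]},{"dp":[0,0,-0.13],"delta_rot":[0,0,0]},{"dp":[0.06,0,-0.15],"delta_rot":[0,0,0]},{"dp":[0.06,0,-0.15],"delta_rot":[0,0,0]}], grip=0.05)

```text
t: 27.08
eef_pos: [0.6155, 0.0835, 0.4247]
ee_rot: [-2.192, -2.25, -0.009]
contact_force: [-0.6, 1.0, -0.6]
width: 0.586
finger_force: 0.0
```

```bash
python3 - <<'E'
from lidh import *
print(pose()[0],r.get_obs()['q'].round(2))
w=cap('wrist');s=cap('side');np.savez('c_w6',**w);np.savez('c_s6',**s)
for c in(w,s): plate([c],[.617,.017,1.04],(.079,.091))
cv2.imwrite('pics/l2.png',w['img'][:,:,::-1])
E
```

```text
[0.61552843 0.08350633 0.42465481] [ 0.43  0.53 -0.85  1.6   0.42  1.2  -0.48]
{(0, 1): np.float64(0.0934), (0, -1): np.float64(-0.0919), (1, 1): np.float64(0.0803), (1, -1): np.float64(-0.0726)} da [ 0.69  4.83 -0.07 -0.29]
{(0, 1): np.float64(0.0929), (0, -1): np.float64(-0.0924), (1, 1): np.float64(0.0761), (1, -1): np.float64(-0.0762)} da [ 0.47 -0.87 -0.36 -8.09]
{(0, 1): np.float64(0.0924), (0, -1): np.float64(-0.0929), (1, 1): np.float64(0.0761), (1, -1): np.float64(-0.0763)} da [ 1.1   4.64  0.26 -0.01]
lid [0.6176 0.0207 1.412 ] z 0.085 tilt deg x,y [0.03 0.06]
{(0, 1): np.float64(0.0915), (0, -1): np.float64(-0.0928), (1, 1): np.float64(0.0767), (1, -1): np.float64(-0.0738)} da [ 0.07 -0.41 -0.09  0.24]
{(0, 1): np.float64(0.0925), (0, -1): np.float64(-0.0922), (1, 1): np.float64(0.0756), (1, -1): np.float64(-0.0755)} da [ 0.15 -0.22  0.21  0.59]
{(0, 1): np.float64(0.0922), (0, -1): np.float64(-0.0919), (1, 1): np.float64(0.0758), (1, -1): np.float64(-0.0754)} da [-0.17 -0.36  0.03  0.2 ]
lid [0.6166 0.0187 1.1455] z 0.0859 tilt deg x,y [ 0.08 -0.07]
```

View pics/l2.png

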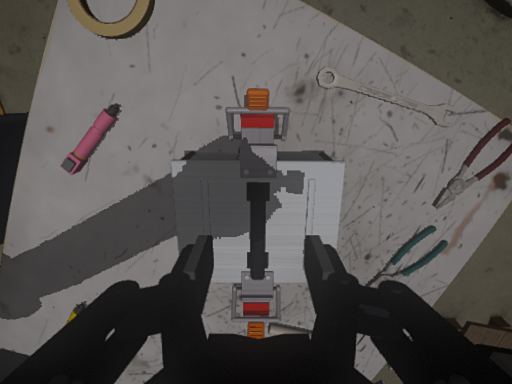

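```bash
cat > latch.py <<'E'
from h import *
from scipy.optimize import least_squares
C=np.array([.617,.017]);YAW=1.04
a=np.radians(YAW);X=np.array([np.cos(a),np.sin(a)]);Y=np.array([-np.sin(a),np.cos(a)])
PIN=np.array([88.,62.])
def rot(v,t): c,s=np.cos(t),np.sin(t); return np.array([c*v[0]-s*v[1],s*v[0]+c*v[1]])
def grip(t): return PIN+rot([11.5,-45.5],t)
def piv(t): return PIN+16*np.array([np.sin(t-.21),-np.cos(t-.21)])
def solve_bar(b):
    d=np.array(b)-PIN; D=np.hypot(*d); g=np.arccos((256+D*D-1600)/(32*D)); al=np.arctan2(d[1],d[0])-g
    p=PIN+16*np.array([np.cos(al),np.sin(al)]); return al+np.pi/2+.21, np.arctan2(b[0]-p[0],b[1]-p[1]), p
def world(o,z,side,x=0): # mm -> m
    q=C+X*x/1e3+Y*side*o/1e3; return np.array([*q,z/1e3])
def local(W,side): d=W[...,:2]-C; return np.stack([d@X*1e3,d@Y*side*1e3,W[...,2]*1e3],-1)
def boxd(P,c,u,hl,ht): # distance to boundary of rect, u long axis
    d=P-c; n=np.array([-u[1],u[0]]); q=np.c_[abs(d@u)-hl,abs(d@n)-ht]
    return np.where((q>0).any(1),np.hypot(*np.maximum(q,0).T),q.max(1))
def measure(c,side):
    img=c['img'].astype(int); L=local(cloud(c),side); R,G,B=img[...,0],img[...,1],img[...,2]
    ok=(abs(L[...,0])<40)&(L[...,1]>60)&(L[...,1]<185)&(L[...,2]>5)&(L[...,2]<150)
    org=ok&(R>70)&(G>.3*R)&(G<.7*R)&(B<.35*R); red=ok&(R>70)&(G<.3*R)&(B<.4*R)
    org=cv2.erode(org.astype(np.uint8),np.ones((2,2)))>0
    out={}
    if red.sum()>15:
        P=L[red][:,1:]
        f=lambda t:[np.clip(boxd(P,grip(t[0]),rot([0,-1.],t[0]),9,4),-3,4).__abs__().sum()]
        ts=np.linspace(-.1,2.3,200);out['theta']=ts[np.argmin([f([t])[0] for t in ts])]
        out['red']=P.mean(0).round(1); out['nred']=int(red.sum()); out['redx']=L[red][:,0].mean().round(1)
    if org.sum()>10:
        P=L[org][:,1:]; out['tabpts']=(np.percentile(P,[3,50,97],axis=0).round(1).tolist(),int(org.sum())); out['tabx']=np.percentile(L[org][:,0],[2,98]).round(1)
        if 'theta' in out:
            def cost(v):
                p=piv(v[0]);u=np.array([np.sin(v[1]),np.cos(v[1])]);return np.minimum(abs(boxd(P,p+54.5*u,u,12,4)),4).mean()
            v=min(((cost((out['theta'],f)),f) for f in np.linspace(-1,2,301)));out['phi']=v[1];out['res']=v[0]
            p=piv(out['theta']);u=np.array([np.sin(v[1]),np.cos(v[1])]);out['bar']=(p+40*u).round(1);out['tab']=(p+54.5*u).round(1)
            # free tab centre fit
            r_=least_squares(lambda w:np.clip(boxd(P,w[:2],np.array([np.sin(w[2]),np.cos(w[2])]),12,4),-4,4),[*out['tab'],v[1]],loss='soft_l1',x_scale=[1,1,.05]);out['free']=r_.x.round(2)
    return out
E
python3 - <<'E'
from latch import *
for n,s in(('w1',1),('w2',1),('w6',1),('s6',-1),('w1',-1),('w2',-1)):
    print(n,s,measure(dict(np.load(f'c_{n}.npz')),s))
print('path')
for b in((132,87.5),(120,97),(108,101),(97,101.5),(88,101),(88,95),(88,91)):
    t,f,p=solve_bar(b);u=np.array([np.sin(f),np.cos(f)]);print(b,'theta',t.round(2),'phi',f.round(2),'tab',(p+54.5*u).round(1))
E
```

```text
w1 1 {'theta': np.float64(1.7331658291457286), 'red': array([125.3,  82.6]), 'nred': 75, 'redx': np.float64(3.0), 'tabpts': ([[117.7, 78.2], [136.8, 95.6], [151.6, 107.4]], 905), 'tabx': array([-14. ,  15.4]), 'phi': np.float64(0.8400000000000001), 'res': np.float64(2.2022217298877473), 'bar': array([133.8,  87.9]), 'tab': array([144.6,  97.6]), 'free': array([144.23,  96.99,   0.83])}
w2 1 {'theta': np.float64(1.8537688442211053), 'red': array([122.6,  80.2]), 'nred': 337, 'redx': np.float64(-0.1), 'tabpts': ([[136.4, 95.1], [143.9, 102.6], [152.5, 107.4]], 329), 'tabx': array([-9.5,  8.2]), 'phi': np.float64(0.8700000000000001), 'res': np.float64(0.6483066885439039), 'bar': array([134.5,  89. ]), 'tab': array([145.6,  98.3]), 'free': array([144.2 ,  97.18,   0.85])}
w6 1 {'theta': np.float64(1.8537688442211053), 'red': array([122.1,  80.2]), 'nred': 311, 'redx': np.float64(0.1), 'tabpts': ([[126.7, 82.8], [144.1, 102.8], [153.2, 107.8]], 399), 'tabx': array([-9. ,  9.9]), 'phi': np.float64(0.8700000000000001), 'res': np.float64(0.8487061534566194), 'bar': array([134.5,  89. ]), 'ta
[... 866 characters left out ...]
37185929648), 'red': array([123.9,  72.7]), 'nred': 215, 'redx': np.float64(-3.1), 'tabpts': ([[134.7, 91.6], [142.1, 98.5], [150.2, 104.5]], 296), 'tabx': array([-9.7,  8.9]), 'phi': np.float64(0.8600000000000001), 'res': np.float64(0.7314268286641714), 'bar': array([134.2,  86. ]), 'tab': array([145.2,  95.5]), 'free': array([146.56,  96.77,   0.91])}
path
(132, 87.5) theta 1.6 phi 0.78 tab [142.2  97.8]
(120, 97) theta 1.68 phi 0.41 tab [125.8 110.3]
(108, 101) theta 1.73 phi 0.1 tab [109.5 115.4]
(97, 101.5) theta 1.79 phi -0.18 tab [ 94.5 115.8]
(88, 101) theta 1.92 phi -0.41 tab [ 82.3 114.3]
(88, 95) theta 1.54 phi -0.4 tab [ 82.4 108.4]
(88, 91) theta 1.21 phi -0.34 tab [ 83.1 104.7]
```

```bash
python3 - <<'E'
from latch import *
p=world(144.3,310,1);q=world(144.3,266.5,1)
R=Rdown(YAW);print(p,q);go(p,R);go(q,R)
E
```

```text
[0.61438089 0.16127623 0.31      ] [0.61438089 0.16127623 0.2665    ]
dp [0.0831, 0.0002, 0.1117] rot [-0.0005, 0.0001, 0.0026] rows>= 3
dp [0.0831, 0.0003, 0.1552] rot [-0.0005, 0.0001, 0.0026] rows>= 3
```

Emit:
carry_out(moves=[{"dp":[0.05,0,0.03],"delta_rot":[0,0,0.003]},{"dp":[0.083,0,0.07],"delta_rot":[0,0,0.003]},{"dp":[0.083,0,0.112],"delta_rot":[0,0,0.003]},{"dp":[0.083,0,0.112],"delta_rot":[0,0,0.003]},{"dp":[0.083,0,0.112],"delta_rot":[0,0,0.003]}], grip=0.045, newtons=50)

```text
t: 27.8
eef_pos: [0.6153, 0.1587, 0.3102]
ee_rot: [-2.207, -2.236, 0.001]
contact_force: [-0.2, 0.1, 0.1]
width: 0.524
finger_force: 0.0
```

```bash
python3 - <<'E'
from latch import *
print(pose()[0]);go(world(144.3,266.5,1),Rdown(YAW))
E
```

```text
[0.6153171  0.15869912 0.31018188]
dp [0.0026, -0.0009, 0.0437] rot [-0.0007, 0.0002, -0.0051] rows>= 1
```

Emit:
carry_out(moves=[{"dp":[0.002,-0.001,0.02],"delta_rot":[0,0,-0.005]},{"dp":[0.002,-0.001,0.035],"delta_rot":[0,0,-0.005]},{"dp":[0.002,-0.001,0.043],"delta_rot":[0,0,-0.005]},{"dp":[0.002,-0.001,0.043],"delta_rot":[0,0,-0.005]}])

```text
t: 28.3
eef_pos: [0.6131, 0.1616, 0.2656]
ee_rot: [-2.198, -2.242, 0.003]
contact_force: [-0.1, 0.5, -0.6]
width: 0.529
finger_force: 0.0
```

```bash
python3 - <<'E'
from latch import *
print(pose()[0]);go(world(144.3,266.5,1),Rdown(YAW))
c=cap('wrist');print(measure(c,1));np.savez('c_w7',**c)
E
```

```text
[0.61314499 0.16158769 0.26558971]
dp [-0.0003, 0.0012, -0.0009] rot [-0.0026, 0.0004, 0.0019] rows>= 1
{'tabpts': ([[139.4, 98.5], [151.2, 105.9], [154.5, 107.9]], 615), 'tabx': array([-8.6,  9.4])}
```

Emit:
carry_out(moves=[{"dp":[0,0.001,-0.001],"delta_rot":[0,0,0]},{"dp":[0,0.001,-0.001],"delta_rot":[0,0,0]},{"dp":[0,0.001,-0.001],"delta_rot":[0,0,0]},{"dp":[0,0.001,-0.001],"delta_rot":[0,0,0]}], grip=0)

```text
t: 28.85
eef_pos: [0.6144, 0.1624, 0.2679]
ee_rot: [-2.198, -2.243, 0.0]
contact_force: [-1.8, 1.7, 3.5]
width: 0.236
finger_force: 50.6
```

```bash
python3 - <<'E'
from latch import *
print(pose()[0])
for b in((134,88.5),(127,94.5),(120,99),(112,102),(104,103.5),(97,104),(92,104),(88,103.5),(86.5,102),(87,98),(87.5,94),(88,91)):
    t,f,p=solve_bar(b);u=np.array([np.sin(f),np.cos(f)]);T_=p+54.5*u;print(b,'theta',t.round(2),'phi',f.round(2),'tab',T_.round(1),'dp',(T_-[144.3,97.4]).round(1))
E
```

```text
[0.61437306 0.16236144 0.26789717]
(134, 88.5) theta 1.78 phi 0.85 tab [144.9  98.1] dp [0.6 0.7]
(127, 94.5) theta 1.77 phi 0.61 tab [135.3 106.4] dp [-9.  9.]
(120, 99) theta 1.8 phi 0.41 tab [125.8 112.3] dp [-18.5  14.9]
(112, 102) theta 1.83 phi 0.2 tab [114.9 116.2] dp [-29.4  18.8]
(104, 103.5) theta 1.87 phi 0.0 tab [104. 118.] dp [-40.3  20.6]
(97, 104) theta 1.94 phi -0.17 tab [ 94.5 118.3] dp [-49.8  20.9]
(92, 104) theta 2.01 phi -0.29 tab [ 87.8 117.9] dp [-56.5  20.5]
(88, 103.5) theta 2.07 phi -0.39 tab [ 82.4 116.9] dp [-61.9  19.5]
(86.5, 102) theta 2.02 phi -0.44 tab [ 80.3 115.1] dp [-64.   17.7]
(87, 98) theta 1.77 phi -0.44 tab [ 80.8 111.1] dp [-63.5  13.7]
(87.5, 94) theta 1.48 phi -0.41 tab [ 81.8 107.3] dp [-62.5   9.9]
(88, 91) theta 1.21 phi -0.34 tab [ 83.1 104.7] dp [-61.2   7.3]
```

Emit:
carry_out(moves=[{"dp":[-0.0045,0,-0.0045],"delta_rot":[0,0,0]},{"dp":[-0.009,0,-0.009],"delta_rot":[0,0,0]},{"dp":[-0.0135,0,-0.012],"delta_rot":[0,0,0]},{"dp":[-0.0185,0,-0.015],"delta_rot":[0,0,0]},{"dp":[-0.024,0,-0.017],"delta_rot":[0,0,0]},{"dp":[-0.0295,0,-0.019],"delta_rot":[0,0,0]},{"dp":[-0.035,0,-0.02],"delta_rot":[0,0,0]},{"dp":[-0.04,0,-0.0205],"delta_rot":[0,0,0]},{"dp":[-0.04,0,-0.0205],"delta_rot":[0,0,0]}])

```text
t: 29.98
eef_pos: [0.615, 0.122, 0.2885]
ee_rot: [-2.198, -2.242, 0.0]
contact_force: [-1.4, 3.8, 0.1]
width: 0.232
finger_force: 48.8
```

```bash
python3 - <<'E'
from latch import *
print(local(pose()[0],1), r.get_obs()['contact_force'])
c=cap('side');u=proj(c,world(100,100,1))[0].astype(int);w=cap('wrist');v=proj(w,world(104,105,1))[0].astype(int);print(u,v)
A=cv2.resize(c['img'][max(u[1]-50,0):u[1]+40,u[0]-50:u[0]+50],(400,360));B=cv2.resize(w['img'][max(v[1]-90,0):v[1]+90,max(v[0]-100,0):v[0]+100],(400,360))
cv2.imwrite('pics/b1.png',np.hstack([A,B])[:,:,::-1])
E
```

```text
[-9.16462651e-02  1.05047462e+02  2.88489695e+02] [-1.41581367  3.75410161  0.07617451]
[290 133] [257 239]
```

View pics/b1.png

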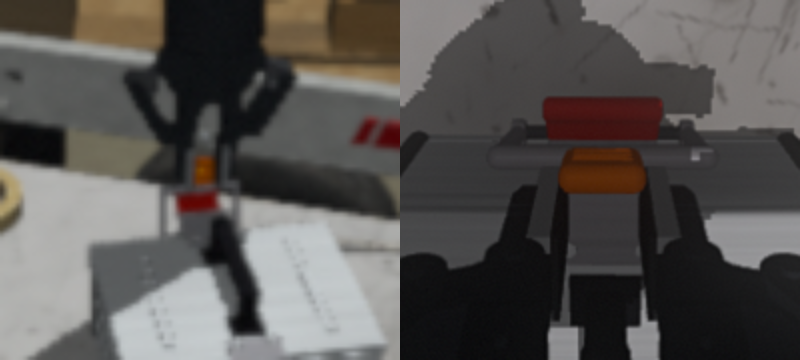

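Emit:
carry_out(moves=[{"dp":[-0.005,0,-0.0005],"delta_rot":[0,0,0]},{"dp":[-0.01,0,-0.001],"delta_rot":[0,0,0]},{"dp":[-0.0165,0,-0.001],"delta_rot":[0,0,0]},{"dp":[-0.0225,0,0],"delta_rot":[0,0,0]},{"dp":[-0.0245,0,0.001],"delta_rot":[0,0,0]},{"dp":[-0.0245,0,0.001],"delta_rot":[0,0,0]}])

```text
t: 30.82
eef_pos: [0.6163, 0.0957, 0.2871]
ee_rot: [2.201, 2.241, -0.003]
contact_force: [-0.4, -0.2, -0.5]
width: -0.003
finger_force: 0.0
```

```bash
python3 - <<'E'
from latch import *
print(local(pose()[0],1), r.get_obs()['contact_force'])
c=cap('wrist');print(measure(c,1));np.savez('c_w8',**c)
L=local(cloud(c),1);g=np.isfinite(L[...,0])&(abs(abs(L[...,0])-24)<6)&(L[...,1]>75)&(L[...,1]<120)&(L[...,2]>90)&(L[...,2]<112)
P=L[g];print(len(P));print(np.percentile(P,[2,25,50,75,98],axis=0).round(1))
E
```

```text
[  0.69974418  78.74982479 287.07704535] [-0.3557262  -0.22688728 -0.49066143]
{'theta': np.float64(2.2276381909547736), 'red': array([118.1,  94.6]), 'nred': 812, 'redx': np.float64(5.9), 'tabpts': ([[92.0, 118.4], [96.3, 132.3], [100.4, 133.7]], 659), 'tabx': array([-8.8,  9.3]), 'phi': np.float64(-0.14), 'res': np.float64(1.2722178343770507), 'bar': array([ 96.8, 108.5]), 'tab': array([ 94.8, 122.9]), 'free': array([ 95.74, 120.77,  -0.2 ])}
707
[[-29.7  95.2  90.7]
 [-25.6  97.6 103.9]
 [ 18.3  99.5 108.9]
 [ 25.6 100.7 109.9]
 [ 29.7 102.4 110.9]]
```

The grip slackened: the fingers are now shut, and the bail stayed standing with its tab near y = 96 mm, z = 121 mm. I'll open, move back onto the tab and pinch it again.

Emit:
carry_out(moves=[{"dp":[0,0,-0.001],"delta_rot":[0,0,0]},{"dp":[0,0,-0.001],"delta_rot":[0,0,0]},{"dp":[0,0,-0.001],"delta_rot":[0,0,0]},{"dp":[0.008,0,-0.001],"delta_rot":[0,0,0]},{"dp":[0.017,0,-0.001],"delta_rot":[0,0,0]},{"dp":[0.017,0,-0.001],"delta_rot":[0,0,0]}], grip=0.045)

```text
t: 31.62
eef_pos: [0.6151, 0.1162, 0.2882]
ee_rot: [-2.195, -2.245, 0.0]
contact_force: [-0.3, -0.3, 0.4]
width: 0.527
finger_force: 0.0
```

```bash
python3 - <<'E'
from latch import *
print(local(pose()[0],1), r.get_obs()['contact_force'])
c=cap('wrist');m=measure(c,1);print(m)
L=local(cloud(c),1);g=np.isfinite(L[...,0])&(abs(abs(L[...,0])-25)<4)&(L[...,1]>80)&(L[...,1]<120)&(L[...,2]>102)&(L[...,2]<114)
P=L[g];print(len(P));print(np.percentile(P,[5,50,95],axis=0).round(1))
E
```

```text
[-7.37923865e-02  9.92006772e+01  2.88184348e+02] [-0.34044993 -0.29781092  0.40542958]
{'theta': np.float64(2.070854271356784), 'red': array([122.6,  98.2]), 'nred': 116, 'redx': np.float64(4.2), 'tabpts': ([[92.3, 97.7], [97.5, 131.7], [123.6, 133.6]], 758), 'tabx': array([-10.9,  11.2]), 'phi': np.float64(-0.14), 'res': np.float64(1.307687755283098), 'bar': array([ 97.7, 106.2]), 'tab': array([ 95.7, 120.5]), 'free': array([ 95.7 , 120.82,  -0.2 ])}
120
[[-22.9  95.4 105.1]
 [ 21.5  99.4 109.2]
 [ 24.1 101.3 110.6]]
```

Emit:
carry_out(moves=[{"dp":[-0.003,0,0.001],"delta_rot":[0,0,0]},{"dp":[-0.003,0,0.001],"delta_rot":[0,0,0]},{"dp":[-0.003,0,0.001],"delta_rot":[0,0,0]},{"dp":[-0.003,0,0.001],"delta_rot":[0,0,0]},{"dp":[-0.003,0,0.001],"delta_rot":[0,0,0]}], grip=0, newtons=70)

```text
t: 32.3
eef_pos: [0.6153, 0.1109, 0.2868]
ee_rot: [-2.199, -2.243, 0.003]
contact_force: [-1.1, -1.7, -0.5]
width: 0.232
finger_force: 68.4
```

```bash
python3 - <<'E'
from latch import *
print(local(pose()[0],1), r.get_obs()['width'])
t0=np.array([95.7,120.8])
for b in((98.5,106.5),(95,106),(91,105),(87.5,104),(86,102),(86,98),(87,94),(87.5,91)):
    t,f,p=solve_bar(b);u=np.array([np.sin(f),np.cos(f)]);T_=p+54.5*u;print(b,'theta',t.round(2),'phi',f.round(2),'tab',T_.round(1),'dp',(T_-t0).round(1))
E
```

```text
[9.92267810e-03 9.39604840e+01 2.86752846e+02] 0.2315053556448515
(98.5, 106.5) theta 2.08 phi -0.12 tab [ 96.8 120.9] dp [1.1 0.1]
(95, 106) theta 2.09 phi -0.21 tab [ 92.  120.2] dp [-3.7 -0.6]
(91, 105) theta 2.09 phi -0.31 tab [ 86.6 118.8] dp [-9.1 -2. ]
(87.5, 104) theta 2.11 phi -0.4 tab [ 81.8 117.3] dp [-13.9  -3.5]
(86, 102) theta 2.04 phi -0.45 tab [ 79.7 115. ] dp [-16.   -5.8]
(86, 98) theta 1.8 phi -0.47 tab [ 79.5 110.9] dp [-16.2  -9.9]
(87, 94) theta 1.5 phi -0.42 tab [ 81.1 107.2] dp [-14.6 -13.6]
(87.5, 91) theta 1.23 phi -0.36 tab [ 82.4 104.6] dp [-13.3 -16.2]
```

Emit:
carry_out(moves=[{"dp":[-0.004,0,0.0005],"delta_rot":[0,0,0]},{"dp":[-0.009,0,0.002],"delta_rot":[0,0,0]},{"dp":[-0.014,0,0.0035],"delta_rot":[0,0,0]},{"dp":[-0.016,0,0.006],"delta_rot":[0,0,0]},{"dp":[-0.016,0,0.006],"delta_rot":[0,0,0]}])

```text
t: 32.92
eef_pos: [0.6154, 0.0988, 0.2819]
ee_rot: [-2.193, -2.243, -0.006]
contact_force: [-3.5, 6.8, 2.3]
width: 0.238
finger_force: 69.6
```

```bash
cat > bar.py <<'E'
from latch import *
def bar(c,side,zr=(88,114),yr=(75,125)):
    L=local(cloud(c),side);g=np.isfinite(L[...,0])&(abs(abs(L[...,0])-24.5)<4)&(L[...,1]>yr[0])&(L[...,1]<yr[1])&(L[...,2]>zr[0])&(L[...,2]<zr[1])
    P=L[g];return len(P),(np.percentile(P,[5,50,95],axis=0).round(1)[:,1:].tolist() if len(P) else None)
E
python3 - <<'E'
from bar import *
print(local(pose()[0],1), r.get_obs()['width'],r.get_obs()['contact_force'])
c=cap('wrist');print(measure(c,1),bar(c,1))
E
```

```text
[-1.15079290e-01  8.17775686e+01  2.81929572e+02] 0.23824137710730145 [-3.45328003  6.80893681  2.30308449]
{'theta': np.float64(2.070854271356784), 'red': array([122.7,  89.4]), 'nred': 1050, 'redx': np.float64(3.5), 'tabpts': ([[82.5, 84.7], [88.6, 124.4], [112.9, 128.7]], 1104), 'tabx': array([-8.4,  9.3]), 'phi': np.float64(-0.31999999999999995), 'res': np.float64(0.9421265793049957), 'bar': array([ 90.7, 104.5]), 'tab': array([ 86.2, 118.3]), 'free': array([ 87.08, 116.18,  -0.33])} (460, [[89.5, 90.9], [93.7, 105.0], [97.2, 106.9]])
```

Emit:
carry_out(moves=[{"dp":[-0.003,0,0],"delta_rot":[0,0,0]},{"dp":[-0.006,0,0.001],"delta_rot":[0,0,0]},{"dp":[-0.006,0,0.001],"delta_rot":[0,0,0]},{"dp":[-0.006,0,0.001],"delta_rot":[0,0,0]}])

```text
t: 33.48
eef_pos: [0.6154, 0.0937, 0.2808]
ee_rot: [-2.192, -2.243, -0.008]
contact_force: [-2.4, 8.2, 0.9]
width: 0.234
finger_force: 69.2
```

```bash
python3 - <<'E'
from bar import *
print(local(pose()[0],1), r.get_obs()['width'],r.get_obs()['contact_force'])
c=cap('wrist');print(measure(c,1),bar(c,1))
v=proj(c,world(90,100,1))[0].astype(int)
cv2.imwrite('pics/b2.png',cv2.resize(c['img'][max(v[1]-90,0):v[1]+80,max(v[0]-100,0):v[0]+100],None,fx=3,fy=3)[:,:,::-1])
E
```

```text
[-1.80309066e-01  7.66970712e+01  2.80774832e+02] 0.23391795322650918 [-2.40799119  8.20059021  0.90806616]
{'theta': np.float64(2.070854271356784), 'red': array([122. ,  89.2]), 'nred': 1276, 'redx': np.float64(1.8), 'tabpts': ([[78.2, 109.3], [84.8, 122.9], [90.0, 127.5]], 1199), 'tabx': array([-8.4,  9.5]), 'phi': np.float64(-0.39), 'res': np.float64(0.7631844083378355), 'bar': array([ 88.1, 103.6]), 'tab': array([ 82.6, 117. ]), 'free': array([ 83.23, 115.22,  -0.4 ])} (482, [[86.4, 90.2], [90.8, 104.3], [95.3, 106.1]])
```

View pics/b2.png

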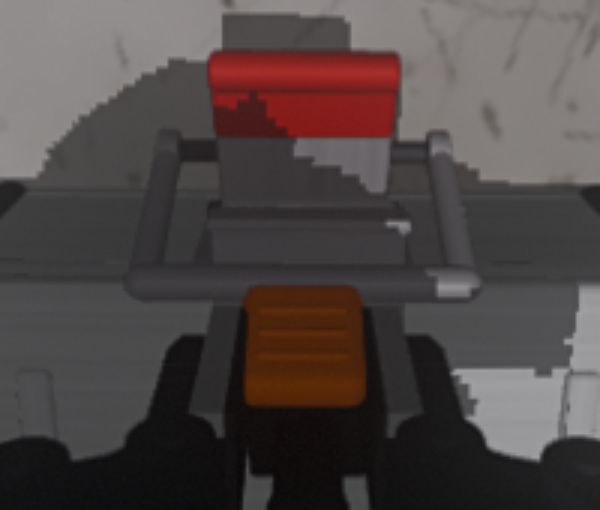

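Emit:
carry_out(moves=[{"dp":[-0.001,0,0.003],"delta_rot":[0,0,0]},{"dp":[-0.001,0,0.006],"delta_rot":[0,0,0]},{"dp":[-0.001,0,0.009],"delta_rot":[0,0,0]},{"dp":[0,0,0.012],"delta_rot":[0,0,0]},{"dp":[0,0,0.012],"delta_rot":[0,0,0]}])

```text
t: 34.15
eef_pos: [0.6156, 0.0922, 0.2693]
ee_rot: [-2.195, -2.244, -0.004]
contact_force: [-4.2, 5.0, 7.0]
width: 0.235
finger_force: 69.8
```

```bash
python3 - <<'E'
from bar import *
print(local(pose()[0],1), r.get_obs()['width'],r.get_obs()['contact_force'])
c=cap('wrist');print(measure(c,1),bar(c,1))
E
```

```text
[-8.23248755e-02  7.51942720e+01  2.69325224e+02] 0.23543980378106932 [-4.22989205  5.04731016  6.99011316]
{'theta': np.float64(1.323115577889447), 'red': array([127.6,  60.1]), 'nred': 1356, 'redx': np.float64(-0.0), 'tabpts': ([[76.1, 60.1], [83.2, 110.6], [132.0, 116.2]], 1276), 'tabx': array([-8.5,  9.7]), 'phi': np.float64(-0.4), 'res': np.float64(0.7511028899003716), 'bar': array([86.8, 91.8]), 'tab': array([ 81.1, 105.1]), 'free': array([ 81.48, 103.85,  -0.38])} (494, [[81.4, 90.7], [87.1, 93.8], [90.3, 112.2]])
```

Emit:
carry_out(moves=[{"dp":[0,0,0],"delta_rot":[0,0,0]},{"dp":[0,0,0],"delta_rot":[0,0,0]},{"dp":[0,0,0],"delta_rot":[0,0,0]},{"dp":[0,0,-0.03],"delta_rot":[0,0,0]},{"dp":[0,0,-0.08],"delta_rot":[0,0,0]},{"dp":[0,0,-0.1],"delta_rot":[0,0,0]}], grip=0.045)

```text
t: 34.95
eef_pos: [0.6169, 0.0896, 0.371]
ee_rot: [2.198, 2.242, 0.004]
contact_force: [0.8, 0.5, -0.2]
width: 0.529
finger_force: 0.0
```

```bash
cat > tilt.py <<'E'
from latch import *
def Rt(side,tilt):
    "fingers tilted: body outward by tilt deg, pointing in and down"
    t=np.radians(tilt); out=np.array([*(Y*side),0]); z=-(np.sin(t)*out+np.cos(t)*np.array([0,0,1.])); y=np.array([*X,0])
    return np.column_stack([np.cross(y,z),y,z])
def tip(o,z,side,tilt,x=0): R=Rt(side,tilt); return world(o,z,side,x)-.173*R[:,2],R
E
python3 - <<'E'
from bar import *
from tilt import *
print(local(pose()[0],1), r.get_obs()['q'].round(2))
c=cap('wrist');m=measure(c,1);print(m,bar(c,1))
for t in (1.3,1.0,.7,.4,.2,0,-.05): print(t,(grip(t)+4*np.array([np.cos(t),np.sin(t)])).round(1))
go(*tip(165,110,1,35))
E
```

```text
[  1.20756723  72.6242775  371.00026664] [ 0.4   0.59 -0.82  1.65  0.47  1.11 -0.53]
{'theta': np.float64(1.323115577889447), 'red': array([127.6,  60.1]), 'nred': 524, 'redx': np.float64(-0.2), 'tabpts': ([[76.7, 58.4], [82.4, 113.0], [136.1, 116.3]], 348), 'tabx': array([-8.2, 13. ]), 'phi': np.float64(-0.4), 'res': np.float64(1.146082093739849), 'bar': array([86.8, 91.8]), 'tab': array([ 81.1, 105.1]), 'free': array([ 81.88, 103.8 ,  -0.39])} (145, [[84.3, 91.0], [88.1, 93.4], [90.4, 94.8]])
1.3 [136.   64.8]
1.0 [134.7  50.5]
0.7 [129.2  37.2]
0.4 [120.   26.1]
0.2 [112.2  20.5]
0 [103.5  16.5]
-0.05 [101.2  15.8]
dp [0.1915, -0.0019, 0.1209] rot [0.0054, -0.6111, -0.0002] rows>= 4
```

Emit:
carry_out(moves=[{"dp":[0.06,0,-0.02],"delta_rot":[0,-0.1,0]},{"dp":[0.11,0,0],"delta_rot":[0,-0.28,0]},{"dp":[0.15,0,0.04],"delta_rot":[0,-0.45,0]},{"dp":[0.1915,-0.002,0.09],"delta_rot":[0.005,-0.611,0]},{"dp":[0.1915,-0.002,0.121],"delta_rot":[0.005,-0.611,0]},{"dp":[0.1915,-0.002,0.121],"delta_rot":[0.005,-0.611,0]},{"dp":[0.1915,-0.002,0.121],"delta_rot":[0.005,-0.611,0]}], grip=0)

```text
t: 35.88
eef_pos: [0.611, 0.2795, 0.2478]
ee_rot: [1.855, 1.889, -0.591]
contact_force: [-0.4, 0.2, 0.7]
width: 0.002
finger_force: 0.0
```

```bash
python3 - <<'E'
from tilt import *
p,R=pose();print(local(p+.173*R[:,2],1), r.get_obs()['q'].round(2))
go(*tip(165,110,1,35));go(*tip(138,70,1,35))
E
```

```text
[ -2.09395681 163.17988267 106.16517173] [-0.25  0.87 -0.56  1.46  0.86  1.48 -1.05]
dp [-0.0009, 0.0013, -0.0042] rot [-0.0047, 0.0009, 0.0015] rows>= 1
dp [0.0, 0.0015, 0.0441] rot [-0.0047, 0.0009, 0.0015] rows>= 1
```

```bash
python3 - <<'E'
from tilt import *
for o,z in((138,70),(136.5,60),(136,52),(134.5,45),(132,38.5),(129,33),(125,29),(119,23),(113,19),(110.5,18)): go(*tip(o,z,1,35))
E
```

```text
dp [0.0, 0.0015, 0.0441] rot [-0.0047, 0.0009, 0.0015] rows>= 1
dp [0.0045, 0.0015, 0.0531] rot [-0.0047, 0.0009, 0.0015] rows>= 1
dp [0.0087, 0.0016, 0.0599] rot [-0.0047, 0.0009, 0.0015] rows>= 1
dp [0.0115, 0.0016, 0.0665] rot [-0.0047, 0.0009, 0.0015] rows>= 2
dp [0.0132, 0.0016, 0.0733] rot [-0.0047, 0.0009, 0.0015] rows>= 2
dp [0.0139, 0.0017, 0.0795] rot [-0.0047, 0.0009, 0.0015] rows>= 2
dp [0.0129, 0.0017, 0.0851] rot [-0.0047, 0.0009, 0.0015] rows>= 2
dp [0.0114, 0.0017, 0.0934] rot [-0.0047, 0.0009, 0.0015] rows>= 2
dp [0.0088, 0.0018, 0.1002] rot [-0.0047, 0.0009, 0.0015] rows>= 2
dp [0.0074, 0.0018, 0.1024] rot [-0.0047, 0.0009, 0.0015] rows>= 2
```

Emit:
carry_out(moves=[{"dp":[0,0.001,0.022],"delta_rot":[-0.005,0,0]},{"dp":[0,0.001,0.044],"delta_rot":[-0.005,0,0]},{"dp":[0.0045,0.001,0.053],"delta_rot":[-0.005,0,0]},{"dp":[0.0087,0.0015,0.06],"delta_rot":[-0.005,0,0]},{"dp":[0.0115,0.0015,0.0665],"delta_rot":[-0.005,0,0]},{"dp":[0.0132,0.0015,0.073],"delta_rot":[-0.005,0,0]},{"dp":[0.0132,0.0015,0.073],"delta_rot":[-0.005,0,0]}])

```text
t: 36.75
eef_pos: [0.6118, 0.2499, 0.1792]
ee_rot: [1.85, 1.892, -0.585]
contact_force: [1.1, 0.3, 1.4]
width: -0.004
finger_force: 0.5
```

```bash
python3 - <<'E'
from bar import *
from tilt import *
p,R=pose();print(local(p+.173*R[:,2],1), r.get_obs()['contact_force'])
c=cap('side');print(bar(c,1))
for o,z in((129,33),(125,29),(119,23),(113,19),(110.5,18)): go(*tip(o,z,1,35))
E
```

```text
[ -0.82569319 133.74964057  37.51026349] [1.10913464 0.28038799 1.42830812]
(12, [[88.2, 90.7], [91.0, 93.7], [93.0, 96.1]])
dp [-0.0012, 0.001, 0.0067] rot [0.0008, -0.0004, 0.0039] rows>= 1
dp [-0.0022, 0.001, 0.0122] rot [0.0008, -0.0004, 0.0039] rows>= 1
dp [-0.0037, 0.001, 0.0206] rot [0.0008, -0.0004, 0.0039] rows>= 1
dp [-0.0063, 0.0009, 0.0273] rot [0.0008, -0.0004, 0.0039] rows>= 1
dp [-0.0078, 0.0009, 0.0296] rot [0.0008, -0.0004, 0.0039] rows>= 1
```

Emit:
carry_out(moves=[{"dp":[-0.0012,0.001,0.0067],"delta_rot":[0,0,0]},{"dp":[-0.0022,0.001,0.0122],"delta_rot":[0,0,0]},{"dp":[-0.003,0.001,0.0165],"delta_rot":[0,0,0]},{"dp":[-0.0037,0.001,0.0206],"delta_rot":[0,0,0]},{"dp":[-0.0037,0.001,0.0206],"delta_rot":[0,0,0]}])

```text
t: 37.42
eef_pos: [0.6131, 0.2338, 0.1644]
ee_rot: [1.85, 1.89, -0.587]
contact_force: [0.5, -0.1, -0.6]
width: 0.0
finger_force: 0.0
```

Emit:
carry_out(moves=[{"dp":[-0.0013,0,0.0035],"delta_rot":[0,0,0]},{"dp":[-0.0026,0,0.0067],"delta_rot":[0,0,0]},{"dp":[-0.004,0,0.009],"delta_rot":[0,0,0]},{"dp":[-0.004,0,0.009],"delta_rot":[0,0,0]}])

```text
t: 37.92
eef_pos: [0.6134, 0.2258, 0.1596]
ee_rot: [1.85, 1.89, -0.586]
contact_force: [1.0, -0.9, 0.2]
width: -0.003
finger_force: 0.0
```

```bash
python3 - <<'E'
from tilt import *
p,R=pose();print(local(p+.173*R[:,2],1), r.get_obs()['contact_force'])
c=cap('wrist');v=proj(c,world(110,40,1))[0];print(v);print(measure(c,1))
go(*tip(150,60,1,35)); go(*tip(165,110,1,35))
E
```

```text
[  0.25789757 109.51318192  17.99003402] [ 0.99761255 -0.94938316  0.21146434]
[256.26565615 285.77630633]
{'theta': np.float64(0.020603015075376874), 'red': array([103.2,  20.9]), 'nred': 73, 'redx': np.float64(-13.5)}
dp [0.0086, -0.0001, -0.0576] rot [0.0005, -0.0, 0.0034] rows>= 1
dp [-0.0078, -0.0001, -0.1071] rot [0.0005, -0.0, 0.0034] rows>= 2
```

Emit:
carry_out(moves=[{"dp":[0.009,0,-0.03],"delta_rot":[0,0,0.003]},{"dp":[0.009,0,-0.058],"delta_rot":[0,0,0.003]},{"dp":[0,0,-0.107],"delta_rot":[0,0,0.003]},{"dp":[0,0,-0.107],"delta_rot":[0,0,0.003]}])

```text
t: 38.48
eef_pos: [0.6125, 0.2914, 0.2513]
ee_rot: [1.853, 1.891, -0.573]
contact_force: [1.0, -0.6, -0.2]
width: 0.001
finger_force: 0.0
```

```bash
python3 - <<'E'
from bar import *
from tilt import *
c=cap('wrist');np.savez('c_w9',**c);print(measure(c,1),bar(c,1))
cv2.imwrite('pics/b3.png',c['img'][:,:,::-1])
p,R=pose();print(local(p,1),r.get_obs()['q'].round(2))
go(world(60,420,1),Rdown(YAW))
E
```

```text
{'theta': np.float64(0.1894472361809045), 'red': array([102. ,  24.5]), 'nred': 256, 'redx': np.float64(0.1), 'tabpts': ([[100.2, 28.5], [101.1, 30.2], [102.0, 31.2]], 19), 'tabx': array([-3.3, 14.9]), 'phi': np.float64(-1.0), 'res': np.float64(4.0), 'bar': array([54. , 67.6]), 'tab': array([41.8, 75.4]), 'free': array([41.8, 75.4, -1. ])} (37, [[92.9, 88.6], [94.1, 90.5], [95.2, 93.5]])
[1.40263836e-01 2.72627905e+02 2.49046894e+02] [-0.27  0.87 -0.56  1.44  0.86  1.49 -1.06]
dp [-0.2722, -0.0002, -0.0189] rot [0.0037, 0.608, 0.0016] rows>= 5
```

View pics/b3.png

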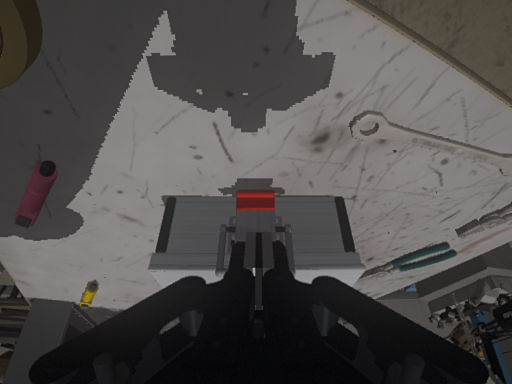

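Emit:
carry_out(moves=[{"dp":[-0.03,0,-0.05],"delta_rot":[0,0.15,0]},{"dp":[-0.08,0,-0.06],"delta_rot":[0,0.3,0]},{"dp":[-0.14,0,-0.05],"delta_rot":[0,0.45,0]},{"dp":[-0.2,0,-0.03],"delta_rot":[0.004,0.608,0.002]},{"dp":[-0.272,0,-0.019],"delta_rot":[0.004,0.608,0.002]},{"dp":[-0.272,0,-0.019],"delta_rot":[0.004,0.608,0.002]},{"dp":[-0.272,0,-0.019],"delta_rot":[0.004,0.608,0.002]}])

```text
t: 39.4
eef_pos: [0.616, 0.0745, 0.4182]
ee_rot: [-2.207, -2.235, 0.008]
contact_force: [0.0, 0.8, -0.5]
width: -0.001
finger_force: 0.0
```

```bash
python3 - <<'E'
from bar import *
c=cap('wrist');L=local(cloud(c),1);img=c['img'].astype(int)
print(measure(c,1),bar(c,1,(80,114)))
v=proj(c,world(88,95,1))[0].astype(int)
cv2.imwrite('pics/b4.png',cv2.resize(c['img'][max(v[1]-60,0):v[1]+60,v[0]-80:v[0]+80],None,fx=4,fy=4)[:,:,::-1])
print(local(pose()[0],1)); go(world(146,310,-1),Rdown(YAW))
E
```

```text
{'theta': np.float64(0.17738693467336683), 'red': array([102. ,  24.3]), 'nred': 62, 'redx': np.float64(-2.0), 'tabpts': ([[90.9, 114.0], [94.1, 115.9], [96.8, 117.4]], 109), 'tabx': array([-6. ,  9.7]), 'phi': np.float64(0.07000000000000006), 'res': np.float64(3.496277055071779), 'bar': array([90.3, 85.9]), 'tab': array([ 91.3, 100.4]), 'free': array([ 84.28, 119.42,  -1.61])} (205, [[75.6, 83.1], [88.4, 91.2], [94.3, 94.2]])
[-3.07727166e-01  5.95800152e+01  4.17935672e+02]
dp [-0.2053, 0.0012, 0.1084] rot [-0.0047, 0.0023, -0.002] rows>= 4
```

View pics/b4.png

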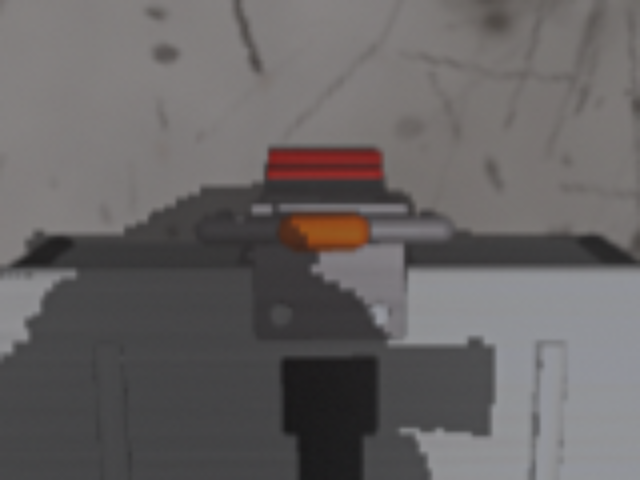

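Emit:
carry_out(moves=[{"dp":[-0.05,0,0],"delta_rot":[-0.004,0.002,0]},{"dp":[-0.1,0,0.02],"delta_rot":[-0.004,0.002,0]},{"dp":[-0.15,0,0.05],"delta_rot":[-0.004,0.002,0]},{"dp":[-0.205,0.001,0.08],"delta_rot":[-0.004,0.002,-0.002]},{"dp":[-0.205,0.001,0.108],"delta_rot":[-0.004,0.002,-0.002]},{"dp":[-0.205,0.001,0.108],"delta_rot":[-0.004,0.002,-0.002]},{"dp":[-0.205,0.001,0.108],"delta_rot":[-0.004,0.002,-0.002]}], grip=0.045)

```text
t: 40.33
eef_pos: [0.6207, -0.1259, 0.3123]
ee_rot: [2.196, 2.246, 0.002]
contact_force: [-1.2, -0.7, -0.6]
width: 0.527
finger_force: 0.0
```

```bash
python3 - <<'E'
from bar import *
c=cap('wrist');print(measure(c,-1)); s=cap('side');print(measure(s,-1))
print(local(pose()[0],-1)); go(world(146,266.5,-1),Rdown(YAW))
E
```

```text
{'theta': np.float64(1.5402010050251254), 'red': array([125.6,  74. ]), 'nred': 58, 'redx': np.float64(6.5), 'tabpts': ([[135.4, 92.1], [143.1, 99.3], [151.4, 104.7]], 797), 'tabx': array([-9.2,  9.5]), 'phi': np.float64(0.8400000000000001), 'res': np.float64(0.561148464406148), 'bar': array([133.3,  84.9]), 'tab': array([144.1,  94.6]), 'free': array([143.67,  94.3 ,   0.84])}
{'theta': np.float64(1.5402010050251254), 'red': array([132.8,  76. ]), 'nred': 23, 'redx': np.float64(-3.6), 'tabpts': ([[125.3, 73.7], [150.2, 100.4], [152.5, 102.7]], 14), 'tabx': array([-10.2,  12.2]), 'phi': np.float64(0.77), 'res': np.float64(1.3469093956821094), 'bar': array([131.4,  86.9]), 'tab': array([141.5,  97.3]), 'free': array([140.99,  95.27,   0.78])}
[  1.26070435 143.87422078 313.18701628]
dp [-0.0021, -0.0014, 0.0467] rot [0.0032, 0.0008, 0.0033] rows>= 1
```

```bash
python3 - <<'E'
from bar import *
go(world(144.3,264.5,-1),Rdown(YAW))
E
```

```text
dp [-0.0004, -0.0014, 0.0487] rot [0.0032, 0.0008, 0.0033] rows>= 1
```

Emit:
carry_out(moves=[{"dp":[0,-0.001,0.02],"delta_rot":[0.003,0,0.003]},{"dp":[0,-0.001,0.036],"delta_rot":[0.003,0,0.003]},{"dp":[0,-0.001,0.047],"delta_rot":[0.003,0,0.003]},{"dp":[0,-0.001,0.047],"delta_rot":[0.003,0,0.003]}])

```text
t: 40.92
eef_pos: [0.6184, -0.1294, 0.2631]
ee_rot: [-2.203, -2.236, 0.006]
contact_force: [0.4, 0.3, 0.0]
width: 0.53
finger_force: 0.0
```

```bash
python3 - <<'E'
from bar import *
print(local(pose()[0],-1)); go(world(144.3,264.5,-1),Rdown(YAW))
E
```

```text
[ -1.26807973 146.39683446 263.05745188]
dp [0.0021, 0.0013, -0.0014] rot [-0.0047, 0.0003, -0.0032] rows>= 1
```

Emit:
carry_out(moves=[{"dp":[0.002,0.001,-0.001],"delta_rot":[-0.004,0,-0.003]},{"dp":[0.002,0.001,-0.001],"delta_rot":[-0.004,0,-0.003]},{"dp":[0.002,0.001,-0.001],"delta_rot":[-0.004,0,-0.003]},{"dp":[0.002,0.001,-0.001],"delta_rot":[-0.004,0,-0.003]},{"dp":[0.002,0.001,-0.001],"delta_rot":[-0.004,0,-0.003]}], grip=0, newtons=80)

```text
t: 41.55
eef_pos: [0.6197, -0.1276, 0.2657]
ee_rot: [2.2, 2.24, -0.0]
contact_force: [-4.9, -0.8, 2.3]
width: 0.223
finger_force: 78.3
```

```bash
python3 - <<'E'
from bar import *
print(local(pose()[0],-1),r.get_obs()['width']);c=cap('wrist');print(measure(c,-1))
t0=np.array([143.7,94.5])
for b in((132.8,84.8),(127,93),(120,99),(112,102),(104,103.5),(97,104),(92,104),(88,103.5),(86.5,102),(87,98),(87.5,94),(88,91)):
    t,f,p=solve_bar(b);u=np.array([np.sin(f),np.cos(f)]);T_=p+54.5*u;print(b,'theta',t.round(2),'phi',f.round(2),'tab',T_.round(1),'dp',(T_-t0).round(1))
E
```

```text
[7.93566428e-02 1.44615073e+02 2.65696945e+02] 0.22310062720927423
{'theta': np.float64(1.6849246231155777), 'red': array([130.2,  74.2]), 'nred': 204, 'redx': np.float64(2.1), 'tabpts': ([[135.5, 91.0], [143.2, 98.1], [151.4, 103.6]], 1207), 'tabx': array([-7.6,  9.5]), 'phi': np.float64(0.8900000000000001), 'res': np.float64(0.6118249886060655), 'bar': array([135. ,  85.6]), 'tab': array([146.3,  94.8]), 'free': array([147.17,  95.78,   0.9 ])}
(132.8, 84.8) theta 1.51 phi 0.83 tab [143.5  94.6] dp [-0.2  0.1]
(127, 93) theta 1.68 phi 0.62 tab [135.4 104.8] dp [-8.3 10.3]
(120, 99) theta 1.8 phi 0.41 tab [125.8 112.3] dp [-17.9  17.8]
(112, 102) theta 1.83 phi 0.2 tab [114.9 116.2] dp [-28.8  21.7]
(104, 103.5) theta 1.87 phi 0.0 tab [104. 118.] dp [-39.7  23.5]
(97, 104) theta 1.94 phi -0.17 tab [ 94.5 118.3] dp [-49.2  23.8]
(92, 104) theta 2.01 phi -0.29 tab [ 87.8 117.9] dp [-55.9  23.4]
(88, 103.5) theta 2.07 phi -0.39 tab [ 82.4 116.9] dp [-61.3  22.4]
(86.5, 102) theta 2.02 phi -0.44 tab [ 80.3 115.1] dp [-63.4  20.6]
(87, 98) theta 1.77 phi -0.44 tab [ 80.8 111.1] dp [-62.9  16.6]
(87.5, 94) theta 1.48 phi -0.41 tab [ 81.8 107.3] dp [-61.9  12.8]
(88, 91) theta 1.21 phi -0.34 tab [ 83.1 104.7] dp [-60.6  10.2]
```

Emit:
carry_out(moves=[{"dp":[0.004,0,-0.005],"delta_rot":[0,0,0]},{"dp":[0.008,0,-0.01],"delta_rot":[0,0,0]},{"dp":[0.013,0,-0.0145],"delta_rot":[0,0,0]},{"dp":[0.018,0,-0.018],"delta_rot":[0,0,0]},{"dp":[0.0235,0,-0.02],"delta_rot":[0,0,0]},{"dp":[0.029,0,-0.022],"delta_rot":[0,0,0]},{"dp":[0.0345,0,-0.023],"delta_rot":[0,0,0]},{"dp":[0.04,0,-0.0235],"delta_rot":[0,0,0]},{"dp":[0.045,0,-0.024],"delta_rot":[0,0,0]},{"dp":[0.05,0,-0.024],"delta_rot":[0,0,0]},{"dp":[0.05,0,-0.024],"delta_rot":[0,0,0]}])

```text
t: 42.98
eef_pos: [0.6185, -0.0786, 0.2899]
ee_rot: [2.199, 2.239, -0.005]
contact_force: [-5.5, -5.7, 3.0]
width: 0.204
finger_force: 78.1
```

```bash
python3 - <<'E'
from bar import *
print(local(pose()[0],-1),r.get_obs()['width'],r.get_obs()['contact_force']);c=cap('wrist');print(measure(c,-1),bar(c,-1));c=cap('side');print(measure(c,-1),bar(c,-1))
E
```

```text
[-2.48577385e-01  9.55841307e+01  2.89890427e+02] 0.20391446809976976 [-5.50277824 -5.70623452  3.01577915]
{'theta': np.float64(2.2035175879396984), 'red': array([111.9,  89.4]), 'nred': 56, 'redx': np.float64(1.6), 'tabpts': ([[105.1, 118.5], [109.0, 132.7], [112.3, 134.0]], 380), 'tabx': array([-7. ,  8.1]), 'phi': np.float64(0.15000000000000013), 'res': np.float64(0.996294329517448), 'bar': array([108.6, 108.1]), 'tab': array([110.7, 122.5]), 'free': array([109.51, 121.15,   0.23])} (148, [[93.7, 88.8], [105.1, 98.7], [107.4, 110.3]])
{'theta': np.float64(2.2276381909547736), 'red': array([121.2,  97.4]), 'nred': 21, 'redx': np.float64(-4.6), 'tabpts': ([[109.3, 113.1], [110.8, 122.9], [113.6, 132.3]], 29), 'tabx': array([-10. ,   5.3]), 'phi': np.float64(0.22999999999999998), 'res': np.float64(0.7620517219822732), 'bar': array([111.5, 107.9]), 'tab': array([114.9, 122. ]), 'free': array([115.44, 123.99,   0.18])} (22, [[103.5, 90.0], [106.4, 108.0], [109.9, 111.3]])
```

The tab is sliding in the pinch and lags about 14 mm behind the fingers, with the bail still standing. I'll pinch it again, centred.

Emit:
carry_out(moves=[{"dp":[0,0,0],"delta_rot":[0,0,0]},{"dp":[0,0,0],"delta_rot":[0,0,0]},{"dp":[0,0,0],"delta_rot":[0,0,0]},{"dp":[-0.007,0,0.001],"delta_rot":[0,0,0]},{"dp":[-0.0145,0,0.001],"delta_rot":[0,0,0]},{"dp":[-0.0145,0,0.001],"delta_rot":[0,0,0]}], grip=0.045)

```text
t: 43.82
eef_pos: [0.6193, -0.0934, 0.2884]
ee_rot: [2.202, 2.237, 0.0]
contact_force: [0.4, -0.7, -0.4]
width: 0.525
finger_force: 0.0
```

```bash
python3 - <<'E'
from bar import *
print(local(pose()[0],-1));c=cap('wrist');print(measure(c,-1),bar(c,-1));s=cap('side');print(measure(s,-1),bar(s,-1))
A=c['img'][150:384,130:390];u=proj(s,world(100,100,-1))[0].astype(int);B=s['img'][u[1]-50:u[1]+40,u[0]-50:u[0]+50]
cv2.imwrite('pics/b5.png',np.hstack([cv2.resize(A,(400,360)),cv2.resize(B,(400,360))])[:,:,::-1])
E
```

```text
[2.88235472e-01 1.10383651e+02 2.88420818e+02]
{'theta': np.float64(2.2276381909547736), 'red': array([113.2,  90.5]), 'nred': 47, 'redx': np.float64(-4.5), 'tabpts': ([[105.6, 88.8], [110.0, 132.4], [113.1, 133.8]], 516), 'tabx': array([-8.8, 14.7]), 'phi': np.float64(0.16999999999999993), 'res': np.float64(1.3199989286150269), 'bar': array([109.2, 108.3]), 'tab': array([111.6, 122.6]), 'free': array([110.26, 120.86,   0.22])} (330, [[104.0, 90.6], [105.6, 107.9], [109.6, 110.3]])
{'theta': np.float64(2.058793969849246), 'red': array([121. ,  97.3]), 'nred': 21, 'redx': np.float64(-4.6), 'tabpts': ([[109.1, 112.3], [111.5, 121.8], [113.3, 130.3]], 24), 'tabx': array([-8.5,  3.7]), 'phi': np.float64(0.20999999999999996), 'res': np.float64(0.8102963756575742), 'bar': array([111.7, 105.5]), 'tab': array([114.7, 119.7]), 'free': array([114.89, 118.54,   0.16])} (15, [[104.9, 90.6], [108.0, 107.9], [109.8, 111.2]])
```

View pics/b5.png

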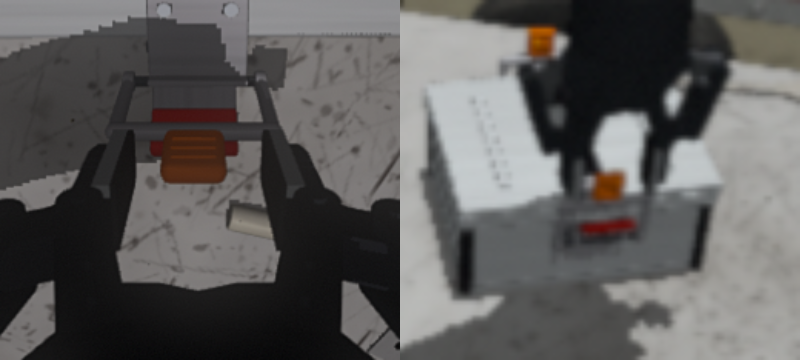

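Emit:
carry_out(moves=[{"dp":[0,0,0],"delta_rot":[0,0,0]},{"dp":[0,0,0],"delta_rot":[0,0,0]},{"dp":[0,0,0],"delta_rot":[0,0,0]},{"dp":[0,0,0],"delta_rot":[0,0,0]},{"dp":[0.004,0,-0.0005],"delta_rot":[0,0,0]},{"dp":[0.008,0,-0.001],"delta_rot":[0,0,0]},{"dp":[0.012,0,-0.001],"delta_rot":[0,0,0]},{"dp":[0.016,0,-0.001],"delta_rot":[0,0,0]},{"dp":[0.016,0,-0.001],"delta_rot":[0,0,0]}], grip=0, newtons=60)

```text
t: 45.05
eef_pos: [0.6185, -0.0785, 0.2891]
ee_rot: [2.201, 2.236, -0.006]
contact_force: [-3.8, -6.5, 0.4]
width: 0.237
finger_force: 59.1
```

```bash
python3 - <<'E'
from bar import *
print(local(pose()[0],-1),r.get_obs()['width'],r.get_obs()['contact_force']);c=cap('wrist');print(measure(c,-1),bar(c,-1))
E
```

```text
[-2.04610397e-01  9.54659712e+01  2.89073294e+02] 0.23682449971828348 [-3.82451547 -6.47814569  0.38231782]
{'tabpts': ([[95.9, 117.8], [98.6, 132.7], [102.0, 134.0]], 441), 'tabx': array([-8.3,  8.9])} (194, [[97.4, 89.5], [99.1, 106.5], [101.9, 110.3]])
```

Emit:
carry_out(moves=[{"dp":[0.004,0,0],"delta_rot":[0,0,0]},{"dp":[0.008,0,0.001],"delta_rot":[0,0,0]},{"dp":[0.012,0,0.002],"delta_rot":[0,0,0]},{"dp":[0.016,0,0.004],"delta_rot":[0,0,0]},{"dp":[0.018,0,0.006],"delta_rot":[0,0,0]},{"dp":[0.018,0,0.006],"delta_rot":[0,0,0]}])

```text
t: 45.85
eef_pos: [0.6183, -0.06, 0.2834]
ee_rot: [2.201, 2.237, -0.006]
contact_force: [-3.7, -4.8, 3.7]
width: 0.235
finger_force: 60.4
```

```bash
python3 - <<'E'
from bar import *
print(local(pose()[0],-1),r.get_obs()['width'],r.get_obs()['contact_force']);c=cap('wrist');print(measure(c,-1),bar(c,-1));s=cap('side');print(measure(s,-1),bar(s,-1))
E
```

```text
[-1.14669043e-01  7.69889324e+01  2.83357042e+02] 0.23478728228786183 [-3.71171536 -4.83454223  3.70001092]
{'theta': np.float64(2.070854271356784), 'red': array([119.8,  88.4]), 'nred': 360, 'redx': np.float64(1.0), 'tabpts': ([[80.1, 122.1], [82.5, 127.9], [85.9, 129.2]], 443), 'tabx': array([-8.2,  9. ]), 'phi': np.float64(-0.36), 'res': np.float64(1.2798653906858577), 'bar': array([ 89.2, 104. ]), 'tab': array([ 84.1, 117.6]), 'free': array([ 87.06, 116.85,  -0.48])} (2, [[87.6, 104.1], [87.9, 104.1], [88.2, 104.1]])
{'theta': np.float64(2.1070351758793966), 'red': array([124.6,  92.8]), 'nred': 26, 'redx': np.float64(-3.5), 'tabpts': ([[83.8, 109.5], [87.6, 119.3], [90.8, 126.7]], 33), 'tabx': array([-8.3,  8. ]), 'phi': np.float64(-0.37), 'res': np.float64(1.2422016200572064), 'bar': array([ 88.7, 104.4]), 'tab': array([ 83.4, 117.9]), 'free': array([ 82.58, 120.18,  -0.35])} (20, [[88.1, 92.3], [90.5, 103.6], [95.1, 106.9]])
```

Emit:
carry_out(moves=[{"dp":[0.0015,0,0.003],"delta_rot":[0,0,0]},{"dp":[0.002,0,0.006],"delta_rot":[0,0,0]},{"dp":[0.002,0,0.0095],"delta_rot":[0,0,0]},{"dp":[0.0015,0,0.013],"delta_rot":[0,0,0]},{"dp":[0.0015,0,0.0135],"delta_rot":[0,0,0]},{"dp":[0.0015,0,0.0135],"delta_rot":[0,0,0]}])

```text
t: 46.7
eef_pos: [0.6183, -0.0578, 0.271]
ee_rot: [2.201, 2.237, -0.005]
contact_force: [-6.9, -5.4, 10.2]
width: 0.234
finger_force: 61.2
```

```bash
python3 - <<'E'
from bar import *
print(local(pose()[0],-1),r.get_obs()['width'],r.get_obs()['contact_force']);c=cap('wrist');print(measure(c,-1),bar(c,-1));s=cap('side');print(measure(s,-1),bar(s,-1))
E
```

```text
[-5.19127113e-02  7.47794678e+01  2.70981053e+02] 0.233721594892771 [-6.85797623 -5.38409572 10.213031  ]
{'theta': np.float64(1.2989949748743717), 'red': array([133.3,  57.2]), 'nred': 59, 'redx': np.float64(5.7), 'tabpts': ([[78.1, 104.8], [80.3, 115.7], [83.3, 117.0]], 417), 'tabx': array([-8.4,  9.2]), 'phi': np.float64(-0.38), 'res': np.float64(1.1776704692741065), 'bar': array([87.3, 91.7]), 'tab': array([ 82. , 105.2]), 'free': array([ 84.47, 104.39,  -0.49])} (3, [[85.3, 90.2], [85.4, 91.7], [85.6, 92.5]])
{'theta': np.float64(1.1180904522613064), 'red': array([128.5,  57.5]), 'nred': 60, 'redx': np.float64(-2.8), 'tabpts': ([[82.0, 98.3], [85.8, 106.5], [89.7, 113.7]], 34), 'tabx': array([-8.3,  6.8]), 'phi': np.float64(-0.19999999999999996), 'res': np.float64(1.246537132548106), 'bar': array([92.7, 91.4]), 'tab': array([ 89.8, 105.6]), 'free': array([ 88.34, 111.14,  -0.18])} (20, [[76.2, 91.6], [86.7, 94.2], [90.1, 110.9]])
```

Emit:
carry_out(moves=[{"dp":[0,0,-0.001],"delta_rot":[0,0,0]},{"dp":[0,0,-0.001],"delta_rot":[0,0,0]},{"dp":[0,0,-0.001],"delta_rot":[0,0,0]},{"dp":[0,0,-0.03],"delta_rot":[0,0,0]},{"dp":[0,0,-0.08],"delta_rot":[0,0,0]},{"dp":[0,0,-0.1],"delta_rot":[0,0,0]},{"dp":[0,0,-0.1],"delta_rot":[0,0,0]}], grip=0.045)

```text
t: 47.68
eef_pos: [0.6191, -0.056, 0.3715]
ee_rot: [2.198, 2.238, 0.004]
contact_force: [-0.1, 0.1, -0.5]
width: 0.529
finger_force: 0.0
```

```bash
python3 - <<'E'
from bar import *
from tilt import *
print(local(pose()[0],-1), r.get_obs()['q'].round(2))
s=cap('side');m=measure(s,-1);print(m,bar(s,-1))
u=proj(s,world(95,90,-1))[0].astype(int)
cv2.imwrite('pics/b6.png',cv2.resize(s['img'][u[1]-40:u[1]+50,u[0]-60:u[0]+60],None,fx=5,fy=5)[:,:,::-1])
go(*tip(165,110,-1,35))
E
```

```text
[  0.77739385  73.02491578 371.53374668] [ 0.63  0.58 -0.82  1.65  0.47  1.11 -0.3 ]
{'theta': np.float64(1.1060301507537686), 'red': array([127.9,  57.1]), 'nred': 60, 'redx': np.float64(-2.5), 'tabpts': ([[82.4, 98.3], [85.6, 105.5], [88.4, 114.5]], 33), 'tabx': array([-8.1,  6.4]), 'phi': np.float64(-0.33999999999999997), 'res': np.float64(1.071771252660998), 'bar': array([87.2, 89.7]), 'tab': array([ 82.3, 103.4]), 'free': array([ 82.42, 102.65,  -0.26])} (14, [[84.9, 89.6], [87.8, 92.5], [89.3, 95.4]])
dp [-0.1907, -0.0003, 0.1185] rot [0.0023, 0.6123, 0.0003] rows>= 4
```

View pics/b6.png

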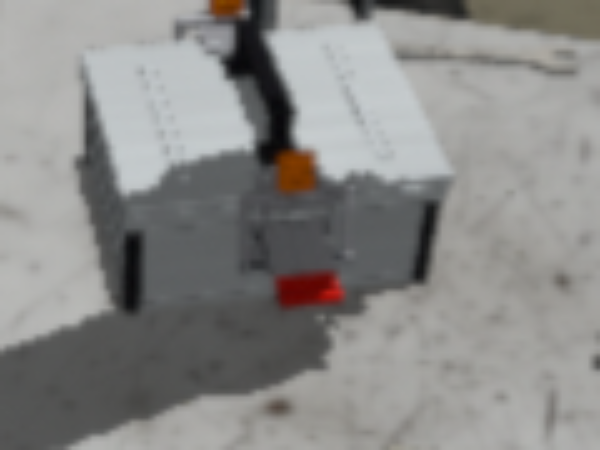

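The right bail now leans in over the keeper (tab at 295,170) with its lever half down (310,288). Next I press that lever.

Emit:
carry_out(moves=[{"dp":[-0.06,0,-0.02],"delta_rot":[0,0.1,0]},{"dp":[-0.11,0,0],"delta_rot":[0,0.28,0]},{"dp":[-0.15,0,0.04],"delta_rot":[0,0.45,0]},{"dp":[-0.19,0,0.09],"delta_rot":[0.002,0.612,0]},{"dp":[-0.19,0,0.118],"delta_rot":[0.002,0.612,0]},{"dp":[-0.19,0,0.118],"delta_rot":[0.002,0.612,0]},{"dp":[-0.19,0,0.118],"delta_rot":[0.002,0.612,0]}], grip=0)

```text
t: 48.6
eef_pos: [0.623, -0.2434, 0.2543]
ee_rot: [-1.849, -1.892, -0.585]
contact_force: [-0.8, 0.7, 0.6]
width: -0.002
finger_force: 0.0
```

```bash
python3 - <<'E'
from tilt import *
p,R=pose();print(local(p+.173*R[:,2],-1), r.get_obs()['q'].round(2))
for o,z in((138,70),(136.5,60),(136,52),(134.5,45),(132,38.5),(129,33),(125,29),(119,23),(113,19),(110.5,18)): go(*tip(o,z,-1,35))
E
```

```text
[  1.18159977 161.26937602 112.58323925] [ 1.02  0.99 -0.92  1.47  0.17  1.17  0.25]
dp [-0.0054, -0.0013, 0.0482] rot [-0.0008, -0.0001, 0.0045] rows>= 1
dp [-0.0099, -0.0013, 0.0573] rot [-0.0008, -0.0001, 0.0045] rows>= 1
dp [-0.014, -0.0013, 0.0641] rot [-0.0008, -0.0001, 0.0045] rows>= 2
dp [-0.0168, -0.0013, 0.0707] rot [-0.0008, -0.0001, 0.0045] rows>= 2
dp [-0.0185, -0.0013, 0.0775] rot [-0.0008, -0.0001, 0.0045] rows>= 2
dp [-0.0192, -0.0013, 0.0837] rot [-0.0008, -0.0001, 0.0045] rows>= 2
dp [-0.0182, -0.0013, 0.0893] rot [-0.0008, -0.0001, 0.0045] rows>= 2
dp [-0.0167, -0.0013, 0.0976] rot [-0.0008, -0.0001, 0.0045] rows>= 2
dp [-0.0141, -0.0013, 0.1043] rot [-0.0008, -0.0001, 0.0045] rows>= 2
dp [-0.0127, -0.0013, 0.1066] rot [-0.0008, -0.0001, 0.0045] rows>= 2
```

Emit:
carry_out(moves=[{"dp":[-0.003,-0.001,0.024],"delta_rot":[0,0,0.004]},{"dp":[-0.0055,-0.001,0.048],"delta_rot":[0,0,0.004]},{"dp":[-0.01,-0.001,0.057],"delta_rot":[0,0,0.004]},{"dp":[-0.014,-0.001,0.064],"delta_rot":[0,0,0.004]},{"dp":[-0.017,-0.001,0.0705],"delta_rot":[0,0,0.004]},{"dp":[-0.0185,-0.001,0.0775],"delta_rot":[0,0,0.004]},{"dp":[-0.0185,-0.001,0.0775],"delta_rot":[0,0,0.004]}])

```text
t: 49.48
eef_pos: [0.6209, -0.2172, 0.1781]
ee_rot: [-1.857, -1.884, -0.584]
contact_force: [1.3, 0.1, 1.6]
width: 0.002
finger_force: 0.7
```

```bash
python3 - <<'E'
from tilt import *
p,R=pose();print(local(p+.173*R[:,2],-1), r.get_obs()['contact_force'])
for o,z in((129,33),(125,29),(119,23),(113,19),(110.5,18)): go(*tip(o,z,-1,35))
E
```

```text
[ -0.23643953 135.05971038  36.41608248] [1.32984382 0.07005345 1.63187023]
dp [0.003, 0.0004, 0.0063] rot [0.0008, 0.0001, -0.0038] rows>= 1
dp [0.004, 0.0003, 0.0118] rot [0.0008, 0.0001, -0.0038] rows>= 1
dp [0.0054, 0.0003, 0.0202] rot [0.0008, 0.0001, -0.0038] rows>= 1
dp [0.0081, 0.0003, 0.0269] rot [0.0008, 0.0001, -0.0038] rows>= 1
dp [0.0095, 0.0003, 0.0292] rot [0.0008, 0.0001, -0.0038] rows>= 1
```

Emit:
carry_out(moves=[{"dp":[0.003,0,0.0063],"delta_rot":[0,0,-0.003]},{"dp":[0.004,0,0.012],"delta_rot":[0,0,-0.003]},{"dp":[0.0047,0,0.016],"delta_rot":[0,0,-0.003]},{"dp":[0.0055,0,0.02],"delta_rot":[0,0,-0.003]},{"dp":[0.0068,0,0.0235],"delta_rot":[0,0,-0.003]},{"dp":[0.008,0,0.027],"delta_rot":[0,0,-0.003]},{"dp":[0.0095,0,0.0295],"delta_rot":[0,0,-0.003]},{"dp":[0.0095,0,0.0295],"delta_rot":[0,0,-0.003]}])

```text
t: 50.48
eef_pos: [0.62, -0.1914, 0.1593]
ee_rot: [-1.852, -1.887, -0.584]
contact_force: [-0.5, -0.1, 0.4]
width: 0.004
finger_force: 0.0
```

```bash
python3 - <<'E'
from tilt import *
p,R=pose();print(local(p+.173*R[:,2],-1), r.get_obs()['contact_force'])
go(*tip(150,60,-1,35)); go(*tip(165,110,-1,35))
E
```

```text
[ -1.07023634 109.04819297  17.72267097] [-0.52805855 -0.08201453  0.42299931]
dp [-0.0091, 0.0007, -0.0581] rot [-0.0015, -0.001, -0.0] rows>= 1
dp [0.0074, 0.0006, -0.1077] rot [-0.0015, -0.001, -0.0] rows>= 2
```

Emit:
carry_out(moves=[{"dp":[-0.009,0,-0.03],"delta_rot":[0,0,0]},{"dp":[-0.009,0,-0.058],"delta_rot":[0,0,0]},{"dp":[0.007,0,-0.108],"delta_rot":[0,0,0]},{"dp":[0.007,0,-0.16],"delta_rot":[0,0,0]},{"dp":[0.007,0,-0.2],"delta_rot":[0,0,0]},{"dp":[0.007,0,-0.2],"delta_rot":[0,0,0]}])

```text
t: 51.22
eef_pos: [0.6227, -0.3038, 0.3303]
ee_rot: [-1.86, -1.888, -0.587]
contact_force: [-0.3, 0.0, -0.2]
width: 0.002
finger_force: 0.0
```

```bash
python3 - <<'E'
from bar import *
from lidh import plate
w=cap('wrist');s=cap('side');c=cap('scene')
print(measure(w,-1),bar(w,-1,(80,114)));print(measure(s,-1),bar(s,-1,(80,114)));print('L',measure(c,1),bar(c,1,(80,114)))
plate([s],[.617,.017,1.04],(.079,.091))
u=proj(s,world(0,70,1))[0].astype(int)
cv2.imwrite('pics/f1.png',np.hstack([cv2.resize(w['img'],(480,360)),cv2.resize(s['img'][u[1]-50:u[1]+50,u[0]-45:u[0]+45],(320,360))])[:,:,::-1])
E
```

```text
{'theta': np.float64(0.20150753768844218), 'red': array([102.8,  23.8]), 'nred': 116, 'redx': np.float64(0.2), 'tabpts': ([[91.0, 111.2], [93.3, 116.2], [96.3, 117.5]], 112), 'tabx': array([-9.1,  9.5]), 'phi': np.float64(0.07000000000000006), 'res': np.float64(3.47110949728053), 'bar': array([90.7, 85.9]), 'tab': array([ 91.7, 100.4]), 'free': array([ 96.1 , 127.87,   0.42])} (199, [[75.8, 81.1], [89.1, 90.9], [93.5, 93.9]])
{'theta': np.float64(-0.01557788944723619), 'red': array([99.8, 25.2]), 'nred': 62, 'redx': np.float64(-2.2)} (5, [[87.5, 91.0], [89.0, 94.1], [89.8, 95.8]])
L {'theta': np.float64(0.23768844221105526), 'red': array([104.6,  25.6]), 'nred': 38, 'redx': np.float64(-4.6)} (22, [[76.4, 82.6], [93.2, 91.5], [97.3, 95.6]])
{(0, 1): np.float64(0.0896), (0, -1): np.float64(-0.0933), (1, 1): np.float64(0.0775), (1, -1): np.float64(-0.0748)} da [-6.62 -0.31  0.76  1.04]
{(0, 1): np.float64(0.0923), (0, -1): np.float64(-0.0912), (1, 1): np.float64(0.0759), (1, -1): np.float64(-0.0756)} da [-3.87 -1.52  0.83  0.53]
{(0, 1): np.float64(0.0922), (0, -1): np.float64(-0.0921), (1, 1): np.float64(0.075), (1, -1): np.float64(-0.0761)} da [-1.18 -0.8   1.16  0.4 ]
lid [0.6158 0.0179 0.5697] z 0.0859 tilt deg x,y [ 0.22 -0.16]
```

View pics/f1.png

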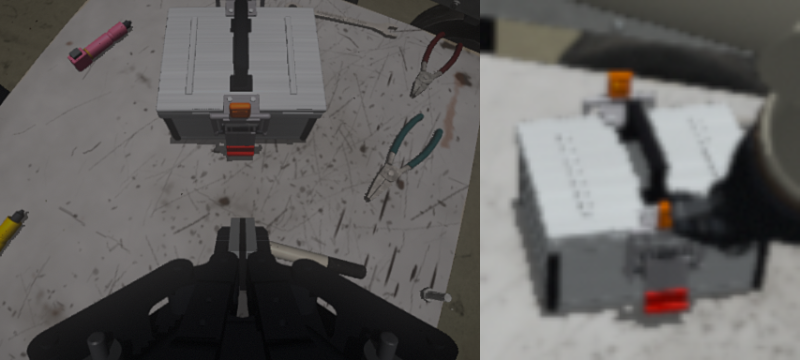

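```bash
python3 -c "
from bench import job_done
print(job_done())"
```

```text
the job is handed in; nothing more can be done
None
```

I handed the job in at about 51 s of the 208 s allowed: both injectors lie in their own saddles, the lid is fully home and level, and both latches are hooked and shut, though I don't have the judge's verdict.

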